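# Put the spice tins back in their drawer

### The arm

A 7-joint arm with a two-finger parallel gripper is mounted at the origin on the work surface. World frame = base frame: x ahead of the robot, y to its left, z up, the work surface at z = 0. Lengths are in m, angles in rad, forces in N, time in s.
With the tool pointing down it reaches from about 0.4 to 0.85 m from the base axis. Payload 10.4 kg.
Tool frame: the origin (TCP) lies between the finger pads; the fingertips stand manip.tip_extent ahead of it and the grasp point (between the pads) lies 6 mm ahead of it (manip.tip_extent is the distance from the TCP to the fingertips, in m); z points along the fingers, y is the line along which they close (so a half turn about z gives the same grasp; the last joint's range is limited). The gripper opens to 85 mm and grips with 20 to 120 N. Pads are 22 mm wide; open, the fingers measure 114 mm over their backs; the gripper's body (76 mm by 85 mm) begins 54 mm behind the grasp point. The pads swing forward as they close: fully open they stand 13 mm farther back than shut.
Start: joints at [-1.241, 0.332, -0.065, 1.46, 0.022, 1.35, -0.088], TCP at [0.216, 0.587, 0.256] pointing down, gripper open.
Joint ranges: [-2.6, 2.6], [-0.5, 2.12], [-1.47, 1.34], [0.16, 2.42], [-1.27, 4.41], [0.06, 2.06], [-2.6, 2.6]. Speed limits (rad/s): [2.22, 2.22, 2.79, 2.79, 3.14, 3.14, 3.14].

### API

Orientations are given as a unit quaternion [x, y, z, w].
In Python, from workcell import get_obs, optics, workorder, manip gives the robot as it stands.
- The arm moves only by the tool jog_arm, never from a script. Its argument "increments" is a list of rows, each a list of 7 numbers: the shift along the tool's x, y, z in m, then the turn, a rotation vector about the tool's x, y, z in rad, then the opening, from -1 (shut) to 1 (fully open). A call has 1 to 5 rows; each row is the pose to reach, as a shift and turn from the pose commanded when the call began, along the tool's axes at that moment; what a row does not reach only later rows make up. A row lasts 1/12 s, in which the tool goes at most 41.7 mm and 7.16 degrees, less where a joint would pass 70% of its speed; a pose out of reach is approached as far as the arm can. A call with a gripper value outside its range is refused whole. The fingers move at their own pace and stop on an object; "grip_force" is the grip in N (left out, the last holds). Time passes only in rows, so rows that repeat a pose let the fingers close. It gives the time, the measured TCP pose, the force, the opening and the grip force at its end, in the units of the state.
- get_obs(): the state, without advancing time (a new reading comes with each control period).
- optics.camera(name): name is "side" or "top" or "wrist"; returns a dict with "color" (400x640x3 uint8, red, green, blue), "depth" (400x640 float32, m along the optical axis (not along the pixel's ray), 0 where there is no reading), "K" (3x3 intrinsics, pixels), "R" (3x3) and "t" (3): a world point X has camera coordinates R X + t. Camera axes: x right, y down, z forward; pixel columns grow to the right and rows downward; lengths in m; the calibration is good to about 2 mm. A picture is of the moment at which its call begins.
- workorder.hand_in(): hands the job in; it is judged then, once.
The state is a dict: "clock": time; "joint_pos": joint angles; "joint_velocities": joint speeds; "tau": joint torques, N m; "position": TCP position; "ee_rot": TCP orientation; "ft_force": force on the tool from outside, world axes, zero at the start; "torque": the same for the moment, N m; "grip_width": opening from 0.0 (shut) to 1.0 (fully open); "grasp_force": force on a finger pad.
Only numpy, scipy, OpenCV 4.12 (cv2) and the standard library are available. Lean on these libraries where they do the work, as an engineer would, in place of code of your own. Each camera call takes 0.05 s, during which the arm holds its last target. There are 200 camera calls.

### The job

A square oil bottle has toppled over in front of the spice cabinet. First stand it upright on the round cork coaster; then pull the cabinet's drawer right out, put every spice tin that is lying about into a pocket of its own in the drawer, flat on the pocket's floor, and push the drawer fully shut. Leave the blue cup and the jam jar where they stand.

Things in the scene. Friction and masses are not known exactly. Their poses are not given: they have to be found in the camera images.
- bottle: green glass oil bottle with a paper label, square body 50 x 50 mm and 115 mm long with flat sides, then a tapering shoulder and a round neck 25 to 29 mm across with a black cap, 170 mm in all, 0.4 kg or so. Origin: centre of the base. Its own x axis runs from the base to the cap (horizontal while it lies, straight up when it stands).
- coaster: round cork coaster, 110 mm across, 6 mm thick, fixed to the table. Origin: centre of its underside.
- spicebox: fixed wooden cabinet with one drawer, 255 mm deep (x), 310 mm wide (y), 95 mm high. Origin: centre of its underside; the drawer is in its -x face and slides out along its own -x.
- spicebox_drawer0 (a joint): how far the drawer is out, in m: 0 shut, 0.165 fully out.
- spicebox_drawer0_handle (a point): middle of the drawer's steel bar handle: a bar 10 mm thick and 120 mm long along the cabinet's y, its centre line 35 mm in front of the white drawer front (15 mm thick, top edge 84 mm above the table) and 57 mm above the table. It moves with the drawer; its axes are those of the cabinet.
- insert_mid (a point): centre of the top face of the drawer's wooden insert (209 x 266 mm, 62 mm above the table), in which the pockets are; moves with the drawer, axes those of the cabinet. A tin flat in a pocket has its centre 3 mm below this face.
- insert_hole0 (a point): centre of the mouth of a round pocket, 57 mm across and 16 mm deep, in the light wooden insert of the drawer (six pockets, 2 rows of 3, 73 mm apart along x and 78 mm along y). The mouth, the top face of the insert, lies 62 mm above the table; the drawer's side walls rise 11 mm above it. Moves with the drawer; axes those of the cabinet; pockets are under the cabinet's top while the drawer is shut.
- insert_hole1 (a point): centre of the mouth of a round pocket, 57 mm across and 16 mm deep, in the light wooden insert of the drawer (six pockets, 2 rows of 3, 73 mm apart along x and 78 mm along y). The mouth, the top face of the insert, lies 62 mm above the table; the drawer's side walls rise 11 mm above it. Moves with the drawer; axes those of the cabinet; pockets are under the cabinet's top while the drawer is shut.
- insert_hole2 (a point): centre of the mouth of a round pocket, 57 mm across and 16 mm deep, in the light wooden insert of the drawer (six pockets, 2 rows of 3, 73 mm apart along x and 78 mm along y). The mouth, the top face of the insert, lies 62 mm above the table; the drawer's side walls rise 11 mm above it. Moves with the drawer; axes those of the cabinet; pockets are under the cabinet's top while the drawer is shut.
- insert_hole3 (a point): centre of the mouth of a round pocket, 57 mm across and 16 mm deep, in the light wooden insert of the drawer (six pockets, 2 rows of 3, 73 mm apart along x and 78 mm along y). The mouth, the top face of the insert, lies 62 mm above the table; the drawer's side walls rise 11 mm above it. Moves with the drawer; axes those of the cabinet; pockets are under the cabinet's top while the drawer is shut.
- insert_hole4 (a point): centre of the mouth of a round pocket, 57 mm across and 16 mm deep, in the light wooden insert of the drawer (six pockets, 2 rows of 3, 73 mm apart along x and 78 mm along y). The mouth, the top face of the insert, lies 62 mm above the table; the drawer's side walls rise 11 mm above it. Moves with the drawer; axes those of the cabinet; pockets are under the cabinet's top while the drawer is shut.
- insert_hole5 (a point): centre of the mouth of a round pocket, 57 mm across and 16 mm deep, in the light wooden insert of the drawer (six pockets, 2 rows of 3, 73 mm apart along x and 78 mm along y). The mouth, the top face of the insert, lies 62 mm above the table; the drawer's side walls rise 11 mm above it. Moves with the drawer; axes those of the cabinet; pockets are under the cabinet's top while the drawer is shut.
- tin0: round steel spice tin with a red lid, 46 mm across and 26 mm high, may be absent. Origin: its centre; z along its axis, towards the lid.
- tin1: round steel spice tin with a yellow lid, 46 mm across and 26 mm high, may be absent. Origin: its centre; z along its axis, towards the lid.
- tin2: round steel spice tin with a green lid, 46 mm across and 26 mm high, may be absent. Origin: its centre; z along its axis, towards the lid.
- tin3: round steel spice tin with an orange lid, 46 mm across and 26 mm high, may be absent. Origin: its centre; z along its axis, towards the lid.
- tin4: round steel spice tin with a blue lid, 46 mm across and 26 mm high, may be absent. Origin: its centre; z along its axis, towards the lid.
- tin5: round steel spice tin with a white lid, 46 mm across and 26 mm high, may be absent. Origin: its centre; z along its axis, towards the lid.
- board: dark wooden board fixed to the table, 200 x 200 mm, 10 mm thick, on which some tins stand. Origin: centre of its underside.
- mug: small blue coffee cup, 66 mm across, 60 mm high, handle at its +y; to be left alone. Origin: centre of its underside.
- jar: amber jam jar with an orange lid, 68 mm across, 70 mm high; to be left alone. Origin: centre of its underside.
There are look-alikes about, which are no part of the job. What is shaped like the tin2 but black or pink is not meant. Leave any pink look-alike of the tin3 alone.

How it is judged:
On the way, in this order (a step that is already met when the one before it is completed fails the run):
1. the bottle stands upright on the coaster, let go (angle between bottle's own x axis and vertical below 0.1 rad and horizontal distance between bottle and coaster below 0.03 m and height (world z) of bottle below 0.012 m and contact force between the fingers and bottle below 0.1 N), for 0.3 s.
2. the drawer is pulled right out (at least 140 mm) (value of joint spicebox_drawer0 above 0.14 m), for 0.2 s.
3. every tin present lies flat in a pocket of its own (x of tin0 in the frame of insert_mid between -0.1 and 0.1 m and y of tin0 in the frame of insert_mid between -0.13 and 0.13 m and z of tin0 in the frame of insert_mid between -0.008 and 0.002 m and angle between the z axis of each of tin0, tin1, tin2, tin3, tin4, tin5 and the z axis of insert_mid, either way round below 0.12 rad and x of tin1 in the frame of insert_mid between -0.1 and 0.1 m and y of tin1 in the frame of insert_mid between -0.13 and 0.13 m and z of tin1 in the frame of insert_mid between -0.008 and 0.002 m and x of tin2 in the frame of insert_mid between -0.1 and 0.1 m and y of tin2 in the frame of insert_mid between -0.13 and 0.13 m and z of tin2 in the frame of insert_mid between -0.008 and 0.002 m and x of tin3 in the frame of insert_mid between -0.1 and 0.1 m and y of tin3 in the frame of insert_mid between -0.13 and 0.13 m and z of tin3 in the frame of insert_mid between -0.008 and 0.002 m and x of tin4 in the frame of insert_mid between -0.1 and 0.1 m and y of tin4 in the frame of insert_mid between -0.13 and 0.13 m and z of tin4 in the frame of insert_mid between -0.008 and 0.002 m and x of tin5 in the frame of insert_mid between -0.1 and 0.1 m and y of tin5 in the frame of insert_mid between -0.13 and 0.13 m and z of tin5 in the frame of insert_mid between -0.008 and 0.002 m), for 0.2 s.
At the end, for the whole second after the job is handed in: The bottle stands upright (within 0.1 rad) on the coaster, its base centre within 30 mm of the coaster's centre; every tin present lies flat on the floor of a pocket (either way up), one to a pocket; the drawer is shut to within 8 mm (all of step 3 and angle between bottle's own x axis and vertical below 0.1 rad and horizontal distance between bottle and coaster below 0.03 m and height (world z) of bottle below 0.012 m and value of joint spicebox_drawer0 below 0.008 m and linear speed of bottle below 0.02 m/s); the robot touches nothing.
It fails at once if the blue cup is knocked over or shoved more than 50 mm (distance of mug from where it was at the start of the episode above 0.05 m or angle between mug's own z axis and vertical above 0.5 rad).
It fails at once if the jam jar is knocked over or shoved more than 50 mm (distance of jar from where it was at the start of the episode above 0.05 m or angle between jar's own z axis and vertical above 0.5 rad).
Of tin0, tin1, tin2, tin3, tin4, tin5 only 4 to 6 are there at a start; the rules pass over those that are not, and their reading is None.
At some moment in a run one of tin0, tin1, tin2, tin3, tin4, tin5 may be knocked a few centimetres aside while the robot is not near it.
Once in a run the grip may slacken for a moment while it holds something.
It also fails if it takes over 210 s, if anything falls off the work surface, if the arm or the gripper's body presses on something with over 40 N, if the wrist force passes 120 N, or if a joint passes its speed limit or range.

## Working session

There is one attempt and no reset: what is moved stays moved. The work goes in short steps, Python scripts to look and compute and a tool call to move; the robot and the scene stay as the last step left them, time stands still between calls to the robot, and variables do not carry over. Pictures are saved under pics/ and viewed, at most 14 in all, crops included, and the job is handed in when it is done.

Besides the shell and the picture viewer there is one more tool, called after "Emit:" as name([rows], argument=value, ...), one row to a line, values as JSON. jog_arm: Moves the arm, as the interface text tells. Its arguments: {"type":"object","properties":{"increments":{"type":"array"},"grip_force":{"type":"number"}},"required":["increments"]}

```bash
mkdir -p pics; ls; python3 - <<'E'
from workcell import get_obs, optics, workorder, manip
import cv2,numpy as np
o=get_obs();print(o, manip.tip_extent)
for n in("top","side"):
    c=optics.camera(n);np.savez(f"{n}0.npz",**c);cv2.imwrite(f"pics/{n}0.png",c["color"][:,:,::-1])
    print(n,c["K"],c["R"],c["t"])
E
```

```text
pics
{'clock': 0.0, 'joint_pos': array([-1.24058155,  0.3328868 , -0.06472241,  1.46093847,  0.02161618,
        1.34987293, -0.08848831]), 'joint_velocities': array([-0.00073592,  0.00030728, -0.0013974 ,  0.00163662,  0.00017206,
        0.00152797, -0.00090945]), 'tau': array([ 8.39674340e-05, -6.25444579e+01,  4.94253798e-02, -3.91596437e+01,
        1.62039668e-02,  9.65003361e-03,  5.23599306e-05]), 'position': array([0.21584368, 0.58619389, 0.25550799]), 'ee_rot': array([ 1.75465576e-01,  9.84485315e-01, -6.99123049e-04, -8.78509048e-05]), 'ft_force': array([-0.34761349,  0.74815532,  0.1688412 ]), 'torque': array([-0.0223084 ,  0.05672124, -0.05232331]), 'grasp_force': 0.0, 'grip_width': 1.0001454378224468} 0.025
top [[407.55276458   0.         323.50264977]
 [  0.         407.55276458 196.15647126]
 [  0.           0.           1.        ]] [[-0.0206907  -0.99921618 -0.03374782]
 [-0.98243377  0.02658159 -0.18470872]
 [ 0.18546101  0.02933325 -0.98221371]] [-0.04922589  0.58219003  0.99309555]
side [[503.42380712   0.         326.31046359]
 [  0.         503.42380712 195.81484628]
 [  0.           0.           1.        ]] [[ 0.91248741 -0.40902046 -0.00830595]
 [-0.22006483 -0.47362707 -0.85278888]
 [ 0.34487417  0.77998696 -0.52218976]] [-0.53818046  0.15198125  1.31906729]
```

View pics/top0.png

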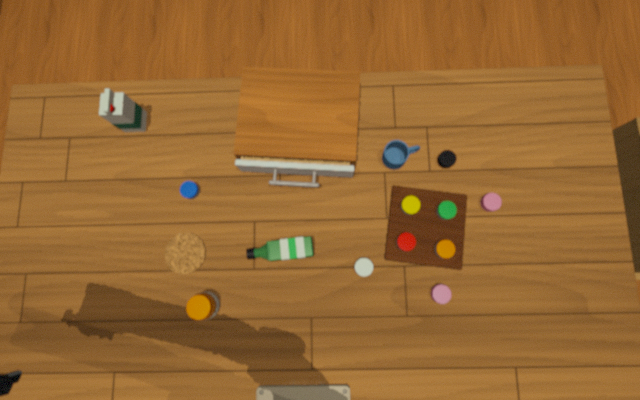

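View pics/side0.png

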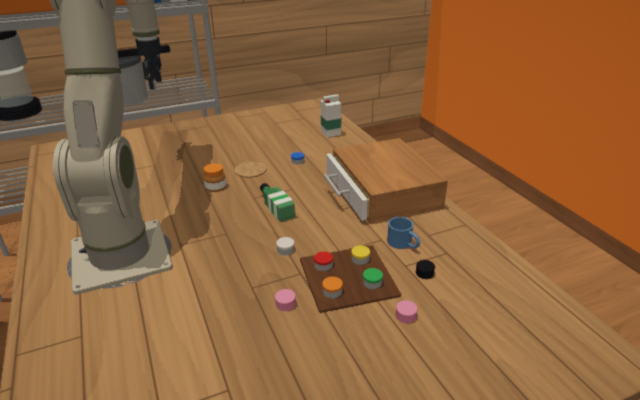

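The top view shows all six tins: red (406,241), yellow (411,204), green (447,210), orange (446,249), blue (189,190) and white (364,267). The bottle lies with its cap to the left (248,253) and its base at (313,247). The coaster is at (185,253), the jar at (200,306), the cup at (395,155) and the cabinet handle at (295,183). The side view agrees.

```bash
cat > h.py <<'E'
import numpy as np,cv2
from scipy.spatial.transform import Rotation as Rn
from workcell import get_obs,optics,workorder,manip
def ray(c,uv,z):
    d=c["R"].T@np.linalg.solve(c["K"],[uv[0],uv[1],1.]);o=-c["R"].T@c["t"]
    return o+d*(z-o[2])/d[2]
def proj(c,X):
    p=c["K"]@(c["R"]@np.asarray(X)+c["t"]);return p[:2]/p[2]
def depthpt(c,u,v):
    z=float(np.median(c["depth"][int(v)-1:int(v)+2,int(u)-1:int(u)+2]));q=np.linalg.solve(c["K"],[u,v,1.])*z
    return c["R"].T@(q-c["t"])
HUE={"red":(0,4),"orange":(11,19),"yellow":(25,33),"green":(55,75),"blue":(108,125),"white":None}
def blobs(c,name,amin=60,amax=1500):
    h=cv2.cvtColor(c["color"],cv2.COLOR_RGB2HSV)
    if name=="white": m=cv2.inRange(h,(0,0,150),(180,50,255))
    elif name=="orange": m=cv2.inRange(h,(10,225,140),(20,255,255))
    elif name=="blue": m=cv2.inRange(h,(105,190,100),(125,255,255))
    else: m=cv2.inRange(h,(HUE[name][0],150,90),(HUE[name][1],255,255))
    n,l,s,ce=cv2.connectedComponentsWithStats(m)
    return [(ce[i].round(1),int(s[i,4])) for i in range(1,n) if amin<s[i,4]<amax]
E
python3 - <<'E'
from h import *
for n in("top","side"):
    c=dict(np.load(n+"0.npz"))
    print(n)
    for k in HUE:
        z=.026 if k in("blue","white") else .036
        for b,a in blobs(c,k): print(k,b,a,ray(c,b,z).round(4), depthpt(c,*b).round(4))
c=dict(np.load("top0.npz"))
h=cv2.cvtColor(c["color"],cv2.COLOR_RGB2HSV)
for uv,z in [((185,253),.006),((313,247),.025),((248,253),.025),((200,306),.07),((395,155),.06),((295,183),.057),((273,183),.057),((318,185),.057),((238,156),.095),((356,161),.095),((241,68),.095),((360,72),.095)]:
    print(uv,ray(c,uv,z).round(4),depthpt(c,*uv).round(4))
# bottle: points with z between 5 and 60 mm by depth
vv,uu=np.mgrid[225:275,235:325]
Z=c["depth"][225:275,235:325];q=np.linalg.solve(c["K"],np.c_[uu.ravel(),vv.ravel(),np.ones(uu.size)].T)*Z.ravel()
P=(c["R"].T@(q-c["t"][:,None])).T
B=P[(P[:,2]>.035)&(P[:,2]<.07)]
r=cv2.minAreaRect((B[:,:2]*1000).astype(np.float32));print("bottle",r,cv2.boxPoints(r),np.median(B[:,2]))
B=P[(P[:,2]>.046)&(P[:,2]<.07)];r=cv2.minAreaRect((B[:,:2]*1000).astype(np.float32));print("body top",r)
vv,uu=np.mgrid[225:280,160:212];Z=c["depth"][225:280,160:212];q=np.linalg.solve(c["K"],np.c_[uu.ravel(),vv.ravel(),np.ones(uu.size)].T)*Z.ravel()
P=(c["R"].T@(q-c["t"][:,None])).T;Q=P[(P[:,2]>.0035)&(P[:,2]<.012)];print("coaster",cv2.minEnclosingCircle((Q[:,:2]*1000).astype(np.float32)),np.median(Q,0),len(Q), np.median(P[:,2]))
E
```

```text
top
red [405.5 241.6] 248 [ 0.4611 -0.2685  0.036 ] [ 0.461  -0.2684  0.0364]
orange [445.8 248.4] 275 [ 0.4416 -0.3686  0.036 ] [ 0.4417 -0.3688  0.0353]
orange [197.1 306.6] 402 [0.3107 0.2606 0.036 ] [0.313  0.2497 0.0682]
yellow [410.6 204.4] 288 [ 0.5564 -0.2871  0.036 ] [ 0.5563 -0.287   0.0368]
green [446.7 209.4] 238 [ 0.541  -0.3784  0.036 ] [ 0.5411 -0.3787  0.0351]
green [291.9 247.6] 77 [0.4525 0.021  0.036 ] [0.4517 0.0196 0.0492]
blue [188.7 189.3] 164 [0.6144 0.298  0.026 ] [0.6145 0.2981 0.0258]
white [103.9 102.1] 203 [0.8716 0.5494 0.026 ] [0.8239 0.4861 0.1299]
white [117.9 103.2] 196 [0.8669 0.5091 0.026 ] [0.8198 0.4499 0.1296]
white [293.5 165.1] 697 [0.6729 0.0164 0.026 ] [0.6577 0.0106 0.0821]
white [293.8 181.4] 178 [0.6281 0.016  0.026 ] [0.6339 0.0186 0.0008]
white [300.  246.9] 164 [0.4544 0.0012 0.026 ] [ 0.4529 -0.001   0.05  ]
white [283.9 248.8] 164 [0.4505 0.0429 0.026 ] [0.4491 0.0399 0.0492]
white [363.6 266.6] 272 [ 0.4009 -0.1606  0.026 ] [ 0.4009 -0.1607  0.0238]
side
red [323.1 258. ] 204 [ 0.4563 -0.2793  0.036 ] [ 0.458  -0.2753  0.0326]
yello
[... 1061 characters left out ...]
, 156) [0.6822 0.1498 0.095 ] [0.6858 0.1528 0.0829]
(356, 161) [ 0.6601 -0.1474  0.095 ] [ 0.6867 -0.1526 -0.001 ]
(241, 68) [0.9229 0.1463 0.095 ] [ 1.381   0.3514 -0.748 ]
(360, 72) [ 0.8995 -0.1663  0.095 ] [ 1.335  -0.2278 -0.7429]
bottle ((447.3437805175781, 54.5142822265625), (51.020992279052734, 170.3697052001953), 4.994319438934326) [[414.51422  137.15485 ]
 [429.34607  -32.56802 ]
 [480.17334  -28.126282]
 [465.3415   141.59659 ]] 0.04919636969482505
body top ((449.34783935546875, 30.250843048095703), (50.93910217285156, 121.49237060546875), 5.67018461227417)
coaster ((447.2669982910156, 311.666015625), 81.67630767822266) [0.44648407 0.30913395 0.00574397] 1152 0.002148855845603699
```

```bash
cat >> h.py <<'E'
def plan(stages,start=None):
    """stages: [(pos,R(3x3 or Rotation),ncalls)] -> tool-frame increments for each call"""
    if start is None:
        o=get_obs();p,r=o["position"],Rn.from_quat(o["ee_rot"])
    else: p,r=start
    for P,Q,n in stages:
        if not isinstance(Q,Rn): Q=Rn.from_matrix(Q)
        P=np.asarray(P);w=(Q*r.inv()).as_rotvec();p0,r0=p,r
        for k in range(1,n+1):
            pn=p0+(P-p0)*k/n;rn=Rn.from_rotvec(w*k/n)*r0
            print(np.r_[r.inv().apply(pn-p),(r.inv()*rn).as_rotvec()].round(3).tolist())
            p,r=pn,rn
def tool(z,y):
    z=np.array(z,float);z/=np.linalg.norm(z);y=np.array(y,float);y-=z*(y@z);y/=np.linalg.norm(y)
    return np.c_[np.cross(y,z),y,z]
def down(yaw):  # yaw of tool y in world (deg)
    t=np.radians(yaw);return tool([0,0,-1],[np.cos(t),np.sin(t),0])
E
cat > b.py <<'E'
from h import *
a=np.array([-.087,.996,0]);up=np.array([0,0,1.]);t=np.radians(30)
zt=-np.sin(t)*a-np.cos(t)*up; c=np.array([.996,.087,0])
R0=tool(zt,c);base=np.array([.4548,-.0303,.025]);g=base+.07*a
tcp=g-.006*zt+[0,0,.002]
E
python3 - <<'E'
from b import *
print(tcp)
plan([(tcp+[0,0,.2],down(5),3),(tcp-.13*zt,R0,1),(tcp,R0,1)])
E
```

```text
[0.448449   0.042408   0.03219615]
[-0.135, -0.143, 0.008, -0.0, 0.0, 0.377]
[-0.179, -0.083, 0.008, -0.0, 0.0, 0.377]
[-0.197, -0.012, 0.008, -0.0, 0.0, 0.377]
[0.065, 0.0, 0.087, 0.0, -0.524, 0.0]
[0.0, 0.0, 0.13, 0.0, 0.0, 0.0]
```

Emit:
jog_arm([
  [-0.135,-0.143,0.008,0,0,0.377,1],
  [-0.135,-0.143,0.008,0,0,0.377,1],
  [-0.135,-0.143,0.008,0,0,0.377,1],
  [-0.135,-0.143,0.008,0,0,0.377,1],
  [-0.135,-0.143,0.008,0,0,0.377,1],
], grip_force=40)

```text
clock: 0.52
position: [0.2946, 0.4022, 0.2479]
ee_rot: [0.358, 0.934, -0.0, 0.0]
ft_force: [0.7, 0.4, -0.6]
grip_width: 0.997
grasp_force: 0.0
```

Emit:
jog_arm([
  [-0.179,-0.083,0.008,0,0,0.377,1],
  [-0.179,-0.083,0.008,0,0,0.377,1],
  [-0.179,-0.083,0.008,0,0,0.377,1],
  [-0.179,-0.083,0.008,0,0,0.377,1],
  [-0.179,-0.083,0.008,0,0,0.377,1],
])

```text
clock: 0.93
position: [0.3721, 0.221, 0.24]
ee_rot: [0.527, 0.85, -0.0, -0.0]
ft_force: [0.6, 0.8, 0.0]
grip_width: 1.001
grasp_force: 0.0
```

Emit:
jog_arm([
  [-0.197,-0.012,0.008,0,0,0.377,1],
  [-0.197,-0.012,0.008,0,0,0.377,1],
  [-0.197,-0.012,0.008,0,0,0.377,1],
  [-0.197,-0.012,0.008,0,0,0.377,1],
  [-0.197,-0.012,0.008,0,0,0.377,1],
])

```text
clock: 1.35
position: [0.4492, 0.0393, 0.2322]
ee_rot: [0.677, 0.736, 0.0, 0.0]
ft_force: [0.8, 0.6, -0.5]
grip_width: 0.999
grasp_force: 0.0
```

Emit:
jog_arm([
  [0.065,0,0.087,0,-0.524,0,1],
  [0.065,0,0.087,0,-0.524,0,1],
  [0.065,0,0.087,0,-0.524,0,1],
  [0.065,0,0.087,0,-0.524,0,1],
  [0.065,0,0.087,0,-0.524,0,1],
])

```text
clock: 1.77
position: [0.4415, 0.1109, 0.1431]
ee_rot: [0.649, 0.714, -0.178, 0.194]
ft_force: [-1.0, 0.3, -1.1]
grip_width: 0.999
grasp_force: 0.0
```

```bash
python3 - <<'E'
from b import *
o=get_obs();print(o["clock"],o["position"],o["ee_rot"],o["joint_pos"].round(2));plan([(tcp,R0,1)])
E
```

```text
1.7667 [0.4414738  0.11090717 0.14308693] [ 0.64873578  0.71402673 -0.17838164  0.19361741] [-0.92  0.23  0.29  1.96  0.41  1.28 -0.71]
[-0.003, 0.001, 0.13, 0.001, 0.009, 0.008]
```

Emit:
jog_arm([
  [-0.001,0,0.04,0,0,0,1],
  [-0.001,0,0.08,0,0,0,1],
  [-0.001,0,0.11,0,0,0,1],
  [-0.001,0,0.13,0,0,0,1],
  [-0.001,0,0.13,0,0,0,1],
])

```text
clock: 2.18
position: [0.447, 0.0381, 0.0312]
ee_rot: [0.654, 0.711, -0.178, 0.19]
ft_force: [-1.4, -0.1, -0.6]
grip_width: 1.001
grasp_force: 0.0
```

Emit:
jog_arm([
  [0,0,0,0,0,0,-0.5],
  [0,0,0,0,0,0,-0.5],
  [0,0,0,0,0,0,-0.5],
  [0,0,0,0,0,0,-0.5],
  [0,0,0,0,0,0,-0.5],
], grip_force=60)

```text
clock: 2.6
position: [0.4499, 0.0435, 0.0347]
ee_rot: [0.653, 0.712, -0.173, 0.191]
ft_force: [-0.6, 1.6, 6.5]
grip_width: 0.576
grasp_force: 62.2
```

Emit:
jog_arm([
  [0,0,0,0,0,0,-0.5],
  [0,0,0,0,0,0,-0.5],
  [0,0,0,0,0,0,-0.5],
])

```text
clock: 2.85
position: [0.4499, 0.0435, 0.0347]
ee_rot: [0.653, 0.712, -0.173, 0.191]
ft_force: [-0.7, 1.5, 5.8]
grip_width: 0.58
grasp_force: 62.2
```

```bash
cat > b2.py <<'E'
from b import *
import json,os
if not os.path.exists("bt.json"):
    o=get_obs();r=Rn.from_quat(o["ee_rot"]);p=o["position"]
    json.dump([r.inv().apply(base-p).tolist(),r.inv().apply(a).tolist()],open("bt.json","w"))
bt,at=map(np.array,json.load(open("bt.json")))
def target(r,bz,cx=.4466,cy=.309):
    q,_=Rn.align_vectors([up],[r.apply(at)]);R=q*r
    return np.array([cx,cy,bz])-R.apply(bt),R
E
python3 - <<'E'
from b2 import *
o=get_obs();r=Rn.from_quat(o["ee_rot"]);P,R=target(r,.06)
p=o["position"];print(bt,at,P,R.as_matrix().round(2))
plan([(p+[0,0,.13],r,1),([P[0],p[1]+.05,.17],R,3),([P[0],P[1],P[2]],R,2)])
E
```

```text
[-0.05923672 -0.00166068  0.04526999] [ 0.8665734   0.00096161 -0.49863276] [0.44900271 0.29947448 0.133923  ] [[-0.04  1.   -0.07]
 [ 0.5   0.08  0.86]
 [ 0.87  0.   -0.5 ]]
[-0.065, 0.0, -0.113, 0.0, 0.0, 0.0]
[0.014, 0.001, -0.01, 0.0, 0.524, 0.001]
[0.017, 0.001, -0.002, 0.0, 0.524, 0.001]
[0.015, 0.001, 0.007, 0.0, 0.524, 0.001]
[0.036, 0.009, 0.098, 0.0, 0.0, 0.0]
[0.036, 0.009, 0.098, -0.0, 0.0, -0.0]
```

Emit:
jog_arm([
  [0,0,-0.01,0,0,0,-0.5],
  [0,0,-0.03,0,0,0,-0.5],
  [0,0,-0.06,0,0,0,-0.5],
  [0,0,-0.09,0,0,0,-0.5],
  [0,0,-0.12,0,0,0,-0.5],
])

```text
clock: 3.27
position: [0.4431, 0.1033, 0.1393]
ee_rot: [0.653, 0.712, -0.174, 0.19]
ft_force: [0.3, 0.7, -3.8]
grip_width: 0.575
grasp_force: 63.0
```

Emit:
jog_arm([
  [-0.01,0,-0.02,0,0.12,0,-0.5],
  [-0.01,0,-0.02,0,0.24,0,-0.5],
  [-0.01,0,-0.02,0,0.36,0,-0.5],
  [-0.01,0,-0.02,0,0.48,0,-0.5],
  [-0.01,0,-0.02,0,0.524,0,-0.5],
])

```text
clock: 3.68
position: [0.4441, 0.102, 0.1617]
ee_rot: [0.677, 0.736, 0.004, -0.002]
ft_force: [0.2, -0.1, -3.4]
grip_width: 0.574
grasp_force: 63.0
```

Emit:
jog_arm([
  [0,0,0,0,0.12,0,-0.5],
  [0,0,0,0,0.24,0,-0.5],
  [0,0,0,0,0.36,0,-0.5],
  [0,0,0,0,0.48,0,-0.5],
  [0,0,0,0,0.524,0,-0.5],
])

```text
clock: 4.1
position: [0.4439, 0.1019, 0.1608]
ee_rot: [0.652, 0.711, 0.179, -0.193]
ft_force: [-0.7, -1.0, -3.8]
grip_width: 0.58
grasp_force: 63.0
```

Emit:
jog_arm([
  [0,0,0,0,0.12,0,-0.5],
  [0,0,0,0,0.24,0,-0.5],
  [0,0,0,0,0.36,0,-0.5],
  [0,0,0,0,0.48,0,-0.5],
  [0,0,0,0,0.524,0,-0.5],
])

```text
clock: 4.52
position: [0.4435, 0.1024, 0.1594]
ee_rot: [0.584, 0.637, 0.341, -0.371]
ft_force: [-1.1, -0.6, -3.6]
grip_width: 0.579
grasp_force: 63.2
```

```bash
python3 - <<'E'
from b2 import *
o=get_obs();r=Rn.from_quat(o["ee_rot"]);P,R=target(r,.05)
p=o["position"];print(p,P,r.apply(at),o["joint_pos"].round(2))
plan([(P,R,1)]);P,R=target(r,.025);plan([(P,R,1)])
c=optics.camera("side");cv2.imwrite("pics/s1.png",c["color"][60:320,100:460,::-1])
E
```

```text
[0.4435165  0.10239572 0.15938943] [0.44901358 0.29947723 0.123923  ] [ 8.15189594e-04 -6.32311545e-03  9.99772151e-01] [-0.22  0.42  0.55  2.05 -1.11  1.56  0.98]
[0.066, 0.022, 0.188, -0.0, -0.006, -0.0]
[0.044, 0.022, 0.2, -0.0, -0.006, -0.0]
```

View pics/s1.png

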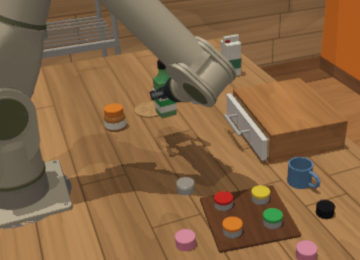

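Emit:
jog_arm([
  [0.012,0.005,0.036,0,-0.006,0,-0.5],
  [0.024,0.01,0.075,0,-0.006,0,-0.5],
  [0.036,0.015,0.113,0,-0.006,0,-0.5],
  [0.05,0.02,0.15,0,-0.006,0,-0.5],
  [0.066,0.022,0.188,0,-0.006,0,-0.5],
])

```text
clock: 4.98
position: [0.4478, 0.2833, 0.1251]
ee_rot: [0.584, 0.642, 0.335, -0.367]
ft_force: [0.5, -0.6, -5.0]
grip_width: 0.58
grasp_force: 63.2
```

Emit:
jog_arm([
  [0,0,0,0,0,0,-0.5],
  [0,0,0,0,0,0,-0.5],
  [0,0,0,0,0,0,-0.5],
])

```text
clock: 5.23
position: [0.4496, 0.2785, 0.125]
ee_rot: [0.586, 0.64, 0.336, -0.366]
ft_force: [-0.1, -0.6, -3.3]
grip_width: 0.574
grasp_force: 63.3
```

```bash
python3 - <<'E'
from b2 import *
o=get_obs();r=Rn.from_quat(o["ee_rot"]);p=o["position"]
print(p,"base",p+r.apply(bt),r.apply(at),o["ft_force"])
P,R=target(r,.009);plan([(P,R,1)])
s,t=optics.camera("side"),optics.camera("top")
cv2.imwrite("pics/s2.png",cv2.resize(np.hstack([s["color"][60:260,180:380],t["color"][150:350,100:300]])[:,:,::-1],(800,400)))
# bottle vertical edges check from depth of top view: cap
c=t;vv,uu=np.mgrid[180:330,120:260];Z=c["depth"][180:330,120:260];q=np.linalg.solve(c["K"],np.c_[uu.ravel(),vv.ravel(),np.ones(uu.size)].T)*Z.ravel()
X=(c["R"].T@(q-c["t"][:,None])).T;k=(X[:,2]>.205)&(X[:,2]<.24);print("cap",np.median(X[k],0),k.sum())
E
```

```text
[0.44957766 0.27846724 0.1249661 ] base [0.44716074 0.2873771  0.05096683] [-2.50845464e-04  8.20972298e-03  9.99758740e-01] [-0.05138882 -0.60847479 -3.33484518]
[-0.026, 0.001, 0.039, -0.0, 0.008, -0.0]
cap [0.44942535 0.17860678 0.22043328] 838
```

View pics/s2.png

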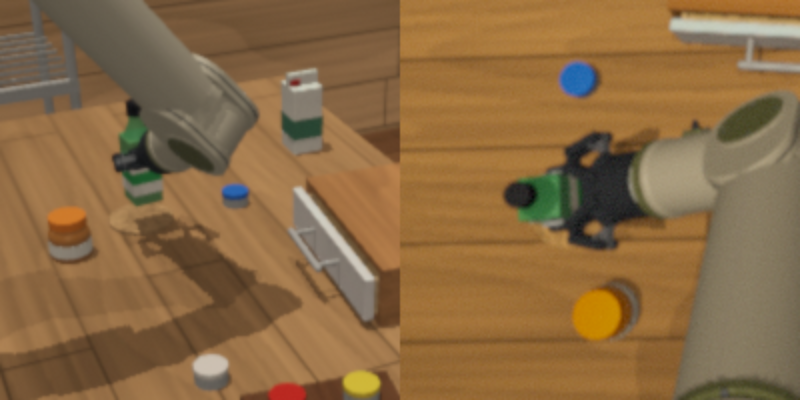

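Emit:
jog_arm([
  [0.005,0.001,0.01,0,0.004,0,-0.5],
  [0.011,0.002,0.019,0,0.008,0,-0.5],
  [0.011,0.002,0.019,0,0.008,0,-0.5],
  [0.011,0.002,0.019,0,0.008,0,-0.5],
])

```text
clock: 5.67
position: [0.4496, 0.2999, 0.1239]
ee_rot: [0.585, 0.638, 0.338, -0.37]
ft_force: [-0.4, -0.1, -3.2]
grip_width: 0.581
grasp_force: 63.5
```

```bash
python3 - <<'E'
from b2 import *
o=get_obs();r=Rn.from_quat(o["ee_rot"]);p=o["position"]
B=p+r.apply(bt);print(p,"base",B,r.apply(at))
P,R=target(r,.0075);plan([(P,R,1)])
t=optics.camera("top");s=optics.camera("side")
for n,c in(("top",t),("side",s)):
    u,v=proj(c,B+[0,0,.17]).astype(int)
    g=c["color"][v-25:v+26,u-25:u+26].max(2);m=(g<45).astype(np.uint8)
    k,l,st,ce=cv2.connectedComponentsWithStats(m);print(n,(u,v),[(ce[i].round(1)+[u-25,v-25],st[i].tolist()) for i in range(1,k) if st[i,4]>30])
E
```

```text
[0.44957138 0.29989957 0.12391142] base [0.44696217 0.30941077 0.04999358] [2.50159861e-03 1.19779089e-04 9.99789342e-01]
[-0.037, -0.001, 0.021, -0.001, -0.0, -0.002]
top (np.int64(147), np.int64(248)) [(array([150.9, 247.4]), [22, 19, 14, 12, 122])]
side (np.int64(244), np.int64(107)) [(array([244.4, 112.3]), [23, 27, 7, 7, 35])]
```

Emit:
jog_arm([
  [-0.009,0,0.005,0,0,0,-0.5],
  [-0.018,-0.001,0.01,0,0,0,-0.5],
  [-0.027,-0.001,0.015,0,0,0,-0.5],
  [-0.032,-0.001,0.018,0,0,0,-0.5],
  [-0.036,-0.001,0.0205,0,0,0,-0.5],
])

```text
clock: 6.18
position: [0.4483, 0.2997, 0.0817]
ee_rot: [0.586, 0.638, 0.337, -0.37]
ft_force: [-0.6, 1.0, -4.7]
grip_width: 0.576
grasp_force: 63.5
```

Emit:
jog_arm([
  [0,0,0,0,0,0,-0.5],
  [-0.001,0,0.0006,0,0,0,-0.5],
  [-0.002,0,0.0012,0,0,0,-0.5],
  [-0.002,0,0.0012,0,0,0,-0.5],
])

```text
clock: 6.52
position: [0.4483, 0.3005, 0.0803]
ee_rot: [0.585, 0.638, 0.338, -0.37]
ft_force: [-0.0, 1.1, -3.6]
grip_width: 0.58
grasp_force: 63.5
```

```bash
python3 - <<'E'
from b2 import *
o=get_obs();r=Rn.from_quat(o["ee_rot"]);p=o["position"]
print(p,"base",p+r.apply(bt),r.apply(at),o["ft_force"])
E
```

```text
[0.44828068 0.30050548 0.08030428] base [0.44567363 0.31004936 0.00639057] [ 2.36683396e-03 -3.49171468e-04  9.99789616e-01] [-0.03336916  1.0554555  -3.58655993]
```

Emit:
jog_arm([
  [-0.001,0,0.0006,0,0,0,-0.5],
  [-0.002,0,0.0012,0,0,0,-0.5],
  [-0.002,0,0.0012,0,0,0,-0.5],
])

```text
clock: 6.77
position: [0.4484, 0.3007, 0.0794]
ee_rot: [0.584, 0.638, 0.339, -0.371]
ft_force: [-4.3, -6.8, 11.6]
grip_width: 0.575
grasp_force: 65.0
```

Emit:
jog_arm([
  [-0.001,0,0.0006,0,0,0,-0.5],
  [-0.001,0,0.0006,0,0,0,-0.5],
])

```text
clock: 6.93
position: [0.4485, 0.3008, 0.0794]
ee_rot: [0.584, 0.637, 0.339, -0.371]
ft_force: [-8.1, -14.1, 23.5]
grip_width: 0.576
grasp_force: 66.2
```

Emit:
jog_arm([
  [0.0015,0,-0.001,0,0,0,-0.5],
  [0.0015,0,-0.001,0,0,0,-0.5],
])

```text
clock: 7.1
position: [0.4486, 0.3005, 0.0795]
ee_rot: [0.585, 0.638, 0.338, -0.37]
ft_force: [-0.3, -4.8, 6.0]
grip_width: 0.581
grasp_force: 64.7
```

Emit:
jog_arm([
  [0,0,0,0,0,0,0.3],
  [0,0,0,0,0,0,0.6],
  [0,0,0,0,0,0,1],
  [0,0,0,0,0,0,1],
  [0,0,0,0,0,0,1],
])

```text
clock: 7.52
position: [0.4481, 0.3006, 0.0783]
ee_rot: [0.585, 0.638, 0.338, -0.37]
ft_force: [0.5, 0.5, -0.9]
grip_width: 1.003
grasp_force: 0.0
```

Emit:
jog_arm([
  [0,0,-0.01,0,0,0,1],
  [0,0,-0.03,0,0,0,1],
  [0,0,-0.06,0,0,0,1],
  [0,0,-0.09,0,0,0,1],
  [0,0,-0.12,0,0,0,1],
])

```text
clock: 7.93
position: [0.4571, 0.1951, 0.1391]
ee_rot: [0.585, 0.638, 0.337, -0.37]
ft_force: [1.0, 0.8, -0.6]
grip_width: 1.0
grasp_force: 0.0
```

```bash
python3 - <<'E'
from b2 import *
o=get_obs();r=Rn.from_quat(o["ee_rot"]);p=o["position"];print(p)
s,t=optics.camera("side"),optics.camera("top")
cv2.imwrite("pics/s3.png",cv2.resize(np.hstack([s["color"][60:260,180:380],t["color"][150:350,100:300]])[:,:,::-1],(800,400)))
# drawer handle refined: points 45..70mm high in front of cabinet, from first top view
c=dict(np.load("top0.npz"));vv,uu=np.mgrid[165:195,255:335];Z=c["depth"][165:195,255:335];q=np.linalg.solve(c["K"],np.c_[uu.ravel(),vv.ravel(),np.ones(uu.size)].T)*Z.ravel()
X=(c["R"].T@(q-c["t"][:,None])).T;k=(X[:,2]>.05)&(X[:,2]<.07)&(X[:,0]<.63);H=X[k];print("handle",cv2.minAreaRect((H[:,:2]*1000).astype(np.float32)),H.mean(0),k.sum())
E
```

```text
[0.45707656 0.19505437 0.13908418]
handle ((621.4047241210938, 13.110225677490234), (127.25883483886719, 24.571916580200195), 85.71354675292969) [0.61536071 0.01060053 0.06070627] 233
```

View pics/s3.png

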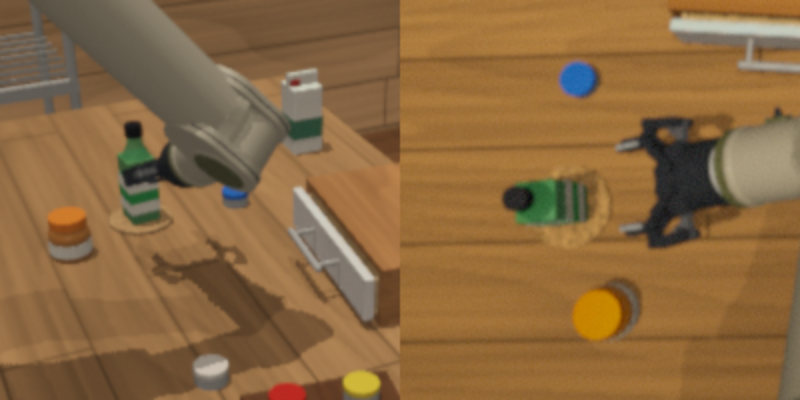

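Bottle standing on the coaster, released: base around (165,257) in the top view. Next is the drawer.

```bash
python3 - <<'E'
from h import *
plan([([.53,.06,.22],down(-4.2),3),([.595,.01,.2],down(-4.2),1)])
E
```

```text
[0.0, 0.02, -0.053, -0.026, -0.348, 0.047]
[-0.017, 0.022, -0.049, -0.026, -0.348, 0.047]
[-0.032, 0.024, -0.04, -0.026, -0.348, 0.047]
[-0.045, 0.068, 0.02, -0.0, 0.0, 0.0]
```

Emit:
jog_arm([
  [0,0.02,-0.053,-0.026,-0.348,0.047,0.5],
  [0,0.02,-0.053,-0.026,-0.348,0.047,0],
  [0,0.02,-0.053,-0.026,-0.348,0.047,-0.34],
  [0,0.02,-0.053,-0.026,-0.348,0.047,-0.34],
  [0,0.02,-0.053,-0.026,-0.348,0.047,-0.34],
])

```text
clock: 8.45
position: [0.4807, 0.1541, 0.1653]
ee_rot: [0.652, 0.675, 0.232, -0.255]
ft_force: [-0.8, -0.2, -0.4]
grip_width: 0.332
grasp_force: 0.0
```

Emit:
jog_arm([
  [-0.017,0.022,-0.049,-0.026,-0.348,0.047,-0.34],
  [-0.017,0.022,-0.049,-0.026,-0.348,0.047,-0.34],
  [-0.017,0.022,-0.049,-0.026,-0.348,0.047,-0.34],
  [-0.017,0.022,-0.049,-0.026,-0.348,0.047,-0.34],
  [-0.017,0.022,-0.049,-0.026,-0.348,0.047,-0.34],
])

```text
clock: 8.87
position: [0.504, 0.1103, 0.1891]
ee_rot: [0.701, 0.69, 0.117, -0.134]
ft_force: [0.0, -0.3, -0.5]
grip_width: 0.328
grasp_force: 0.0
```

Emit:
jog_arm([
  [-0.032,0.024,-0.04,-0.026,-0.348,0.047,-0.34],
  [-0.032,0.024,-0.04,-0.026,-0.348,0.047,-0.34],
  [-0.032,0.024,-0.04,-0.026,-0.348,0.047,-0.34],
  [-0.032,0.024,-0.04,-0.026,-0.348,0.047,-0.34],
  [-0.032,0.024,-0.04,-0.026,-0.348,0.047,-0.34],
])

```text
clock: 9.28
position: [0.5276, 0.0656, 0.214]
ee_rot: [0.729, 0.685, -0.002, -0.007]
ft_force: [-0.3, -0.5, 0.3]
grip_width: 0.327
grasp_force: 0.0
```

Emit:
jog_arm([
  [-0.045,0.068,0.02,0,0,0,-0.34],
  [-0.045,0.068,0.02,0,0,0,-0.34],
  [-0.045,0.068,0.02,0,0,0,-0.34],
  [-0.045,0.068,0.02,0,0,0,-0.34],
])

```text
clock: 9.62
position: [0.5932, 0.0117, 0.1926]
ee_rot: [0.732, 0.682, -0.002, -0.006]
ft_force: [-0.6, 0.3, 0.2]
grip_width: 0.326
grasp_force: 0.0
```

```bash
python3 - <<'E'
from h import *
o=get_obs();print(o["position"],o["ee_rot"],o["grip_width"],o["joint_pos"].round(2))
c=optics.camera("wrist");np.savez("w0.npz",**c);print(c["R"].round(3),c["t"],proj(c,[.6155,.0095,.062]))
cv2.imwrite("pics/w0.png",c["color"][:,:,::-1])
E
```

```text
[0.59319669 0.01170602 0.19255063] [ 0.73169471  0.68160059 -0.00212222 -0.00624368] 0.32593015161803146 [-0.15  0.31  0.07  1.63 -0.03  1.22 -0.14]
[[ 0.998 -0.07  -0.012]
 [-0.064 -0.961  0.267]
 [-0.03  -0.266 -0.964]] [-0.58848223  0.03122575  0.33841967] [353.52060091 200.35900563]
```

View pics/w0.png

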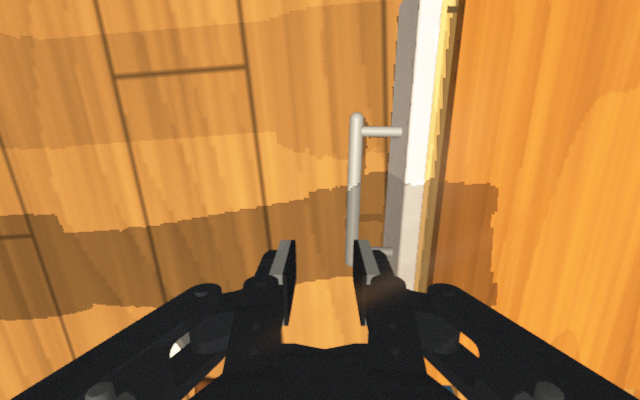

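Wrist view: the bar runs from (357,115) to (351,264), with posts to the drawer front at rows 132 and 250.

```bash
python3 - <<'E'
from h import *
c=dict(np.load("w0.npz"))
for uv in[(357,118),(354.5,190),(352,262)]: print(ray(c,uv,.060),depthpt(c,*uv))
P0,P1=depthpt(c,357,130),depthpt(c,352.5,245);d=P0-P1;yaw=-np.degrees(np.arctan2(d[0],d[1]));print("yaw",yaw)
print(depthpt(c,432,60),depthpt(c,408,280))
E
```

```text
[0.62123577 0.07442609 0.06      ] [0.62096923 0.07448192 0.06302856]
[0.61682213 0.01766585 0.06      ] [0.61663372 0.01832095 0.06267606]
[ 0.6118164  -0.04670873  0.06      ] [ 0.61165596 -0.04511351  0.06318071]
yaw -4.6907880356185165
[0.67052466 0.10869646 0.082903  ] [ 0.6549317  -0.0541611   0.08254734]
```

```bash
python3 - <<'E'
from h import *
plan([([.6162,.0135,.13],down(-4.5),1),([.6162,.0135,.063],down(-4.5),1)])
E
```

```text
[0.001, 0.024, 0.063, -0.011, -0.006, 0.01]
[0.0, -0.0, 0.067, 0.0, 0.0, 0.0]
```

Emit:
jog_arm([
  [0.001,0.024,0.02,-0.011,-0.006,0.01,-0.34],
  [0.001,0.024,0.05,-0.011,-0.006,0.01,-0.34],
  [0.001,0.024,0.063,-0.011,-0.006,0.01,-0.34],
  [0.001,0.024,0.063,-0.011,-0.006,0.01,-0.34],
  [0.001,0.024,0.063,-0.011,-0.006,0.01,-0.34],
])

```text
clock: 10.08
position: [0.6168, 0.0152, 0.1329]
ee_rot: [0.733, 0.68, 0.0, 0.002]
ft_force: [0.0, -0.2, 0.5]
grip_width: 0.334
grasp_force: 0.0
```

```bash
python3 - <<'E'
from h import *
o=get_obs();print(o["position"]);plan([([.6162,.0135,.063],down(-4.5),1)])
E
```

```text
[0.61678504 0.0151968  0.1329251 ]
[-0.002, -0.001, 0.07, 0.004, 0.002, 0.003]
```

Descend, grip, and pull 165 mm along the cabinet's -x (tool -y).

Emit:
jog_arm([
  [-0.001,0,0.02,0,0,0,-0.34],
  [-0.001,0,0.04,0,0,0,-0.34],
  [-0.001,0,0.06,0,0,0,-0.34],
  [-0.001,0,0.07,0,0,0,-0.34],
  [-0.001,0,0.07,0,0,0,-0.34],
])

```text
clock: 10.5
position: [0.6211, 0.0138, 0.0662]
ee_rot: [0.734, 0.68, 0.004, 0.005]
ft_force: [-0.1, -0.5, 2.5]
grip_width: 0.333
grasp_force: 0.4
```

Emit:
jog_arm([
  [0,0,0,0,0,0,-1],
  [0,0,0,0,0,0,-1],
  [0,0,0,0,0,0,-1],
  [0,0,0,0,0,0,-1],
  [0,0,0,0,0,0,-1],
], grip_force=50)

```text
clock: 10.92
position: [0.6192, 0.014, 0.0652]
ee_rot: [0.734, 0.68, 0.002, 0.004]
ft_force: [-0.7, -0.6, 6.1]
grip_width: 0.11
grasp_force: 48.7
```

Emit:
jog_arm([
  [0,-0.008,0,0,0,0,-1],
  [0,-0.016,0,0,0,0,-1],
  [0,-0.025,0,0,0,0,-1],
  [0,-0.035,0,0,0,0,-1],
  [0,-0.045,0,0,0,0,-1],
])

```text
clock: 11.33
position: [0.5745, 0.0178, 0.0651]
ee_rot: [0.734, 0.68, 0.003, 0.004]
ft_force: [1.1, 1.5, 9.9]
grip_width: 0.111
grasp_force: 50.2
```

Emit:
jog_arm([
  [0,-0.012,0,0,0,0,-1],
  [0,-0.024,0,0,0,0,-1],
  [0,-0.036,0,0,0,0,-1],
  [0,-0.048,0,0,0,0,-1],
  [0,-0.06,0,0,0,0,-1],
])

```text
clock: 11.75
position: [0.515, 0.0228, 0.0651]
ee_rot: [0.733, 0.68, 0.003, 0.005]
ft_force: [2.0, 2.0, 15.0]
grip_width: 0.111
grasp_force: 50.7
```

Emit:
jog_arm([
  [0,-0.012,-0.001,0,0,0,-1],
  [0,-0.024,-0.001,0,0,0,-1],
  [0,-0.036,-0.001,0,0,0,-1],
  [0,-0.048,-0.001,0,0,0,-1],
  [0,-0.056,-0.001,0,0,0,-1],
])

```text
clock: 12.17
position: [0.4604, 0.0274, 0.0654]
ee_rot: [0.733, 0.68, 0.005, 0.006]
ft_force: [47.4, -0.9, -36.2]
grip_width: 0.104
grasp_force: 48.7
```

Emit:
jog_arm([
  [0,-0.002,0,0,0,0,-1],
  [0,-0.004,0,0,0,0,-1],
  [0,-0.004,0,0,0,0,-1],
])

```text
clock: 12.42
position: [0.4605, 0.0273, 0.0655]
ee_rot: [0.733, 0.68, 0.008, 0.008]
ft_force: [34.2, 1.3, -26.3]
grip_width: 0.108
grasp_force: 49.5
```

Emit:
jog_arm([
  [0,0.003,0,0,0,0,-0.34],
  [0,0.003,0,0,0,0,-0.34],
  [0,0.003,0,0,0,0,-0.34],
  [0,0.003,0,0,0,0,-0.34],
])

```text
clock: 12.75
position: [0.456, 0.0262, 0.0631]
ee_rot: [0.734, 0.68, 0.0, 0.003]
ft_force: [0.6, -0.3, 0.1]
grip_width: 0.331
grasp_force: 0.0
```

Emit:
jog_arm([
  [0,0,-0.03,0,0,0,-0.34],
  [0,0,-0.07,0,0,0,-0.34],
  [0,0,-0.11,0,0,0,-0.34],
  [0,0,-0.15,0,0,0,-0.34],
  [0,0,-0.18,0,0,0,-0.34],
])

```text
clock: 13.17
position: [0.4554, 0.0269, 0.2464]
ee_rot: [0.734, 0.68, 0.002, 0.004]
ft_force: [0.8, -0.4, 0.3]
grip_width: 0.33
grasp_force: 0.0
```

```bash
python3 - <<'E'
from h import *
o=get_obs();print(o["position"],o["ft_force"])
plan([([.47,-.22,.24],down(90),3)]);plan([([.47,-.22,.24],down(0),2)])
E
```

```text
[0.45542944 0.02693668 0.24636748] [ 0.76888935 -0.3614018   0.28762904]
[-0.082, 0.011, 0.002, 0.001, 0.003, -0.549]
[-0.075, -0.033, 0.002, 0.001, 0.003, -0.549]
[-0.047, -0.068, 0.002, 0.001, 0.003, -0.549]
[-0.123, 0.017, 0.004, 0.004, 0.001, -0.038]
[-0.123, 0.012, 0.003, 0.004, 0.001, -0.038]
```

Emit:
jog_arm([
  [-0.123,0.017,0.004,0,0,-0.038,0.5],
  [-0.123,0.017,0.004,0,0,-0.038,1],
  [-0.123,0.017,0.004,0,0,-0.038,1],
  [-0.123,0.017,0.004,0,0,-0.038,1],
])

```text
clock: 13.5
position: [0.462, -0.1049, 0.2396]
ee_rot: [0.724, 0.69, -0.0, 0.004]
ft_force: [-1.3, -0.4, -0.7]
grip_width: 0.88
grasp_force: 0.0
```

Emit:
jog_arm([
  [-0.123,-0.005,0.003,0,0,0,1],
  [-0.123,-0.005,0.003,0,0,0,1],
  [-0.123,-0.005,0.003,0,0,0,1],
  [-0.123,-0.005,0.003,0,0,0,1],
  [-0.123,-0.005,0.003,0,0,0,1],
])

```text
clock: 13.92
position: [0.4524, -0.2217, 0.2366]
ee_rot: [0.722, 0.692, 0.0, 0.003]
ft_force: [0.3, 1.3, -0.2]
grip_width: 0.997
grasp_force: 0.0
```

```bash
python3 - <<'E'
from h import *
o=get_obs();print(o["position"],o["ee_rot"])
c=optics.camera("top");np.savez("t1.npz",**c);cv2.imwrite("pics/t1.png",cv2.resize(c["color"][50:290,150:470,::-1],(800,600)))
w=optics.camera("wrist");np.savez("w1.npz",**w)
for k in HUE:
    print(k,[ (b,ray(c,b,.026 if k in("blue","white") else .036).round(4)) for b,a in blobs(c,k)], "W",[(b,a,ray(w,b,.036).round(4)) for b,a in blobs(w,k,200,20000)])
E
```

```text
[ 0.45238126 -0.22171991  0.23664153] [7.22092248e-01 6.91790786e-01 3.82053014e-04 2.85458658e-03]
red [] W [(array([333.5, 224.5]), 1388, array([ 0.4621, -0.2688,  0.036 ]))]
orange [(array([197.8, 306.8]), array([0.3102, 0.2588, 0.036 ]))] W [(array([320.8, 305. ]), 359, array([ 0.4443, -0.3675,  0.036 ]))]
yellow [] W [(array([421.2, 235.9]), 1134, array([ 0.557 , -0.2858,  0.036 ]))]
green [] W [(array([404. , 309.1]), 1164, array([ 0.5412, -0.3771,  0.036 ]))]
blue [(array([188.8, 189.5]), array([0.6139, 0.2977, 0.026 ]))] W []
white [(array([103.9, 102.1]), array([0.8716, 0.5494, 0.026 ])), (array([118. , 103.1]), array([0.8672, 0.5089, 0.026 ])), (array([288.2, 225.9]), array([0.5096, 0.0315, 0.026 ])), (array([288.2, 242.4]), array([0.4667, 0.0317, 0.026 ])), (array([360.8, 266.6]), array([ 0.401 , -0.1535,  0.026 ]))] W [(array([364.9,  39.7]), 1928, array([ 0.4963, -0.0898,  0.036 ])), (array([268.1, 119.3]), 1314, array([ 0.4014, -0.1569,  0.036 ]))]
```

View pics/t1.png

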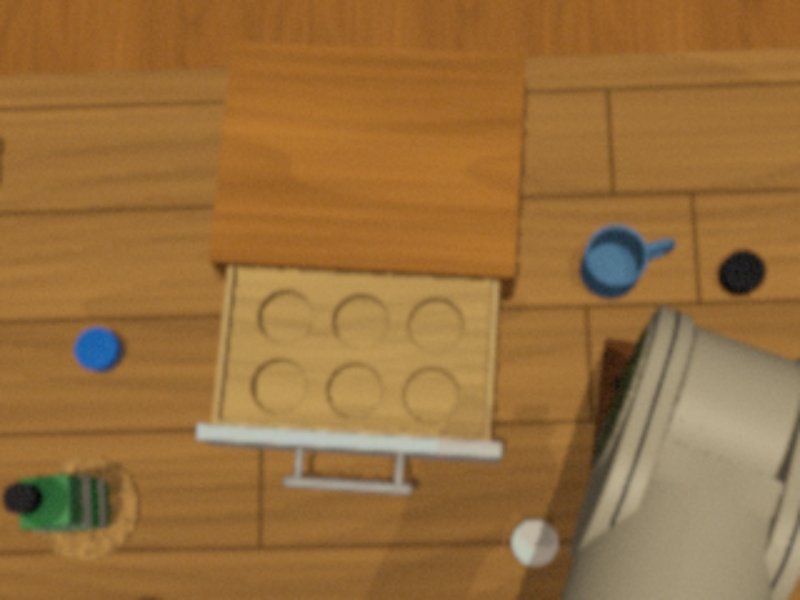

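Top view: the drawer is out, with six empty pockets. In full-image pixels the front row is about (262,204), (292,206), (322,208) and the back row about (264,176), (294,178), (324,180).

```bash
python3 - <<'E'
from h import *
c=dict(np.load("t1.npz"));w=dict(np.load("w1.npz"))
vv,uu=np.mgrid[150:235,225:360];Z=c["depth"][150:235,225:360];q=np.linalg.solve(c["K"],np.c_[uu.ravel(),vv.ravel(),np.ones(uu.size)].T)*Z.ravel()
X=(c["R"].T@(q-c["t"][:,None])).T.reshape(*Z.shape,3)
m=((X[...,2]<.056)&(X[...,2]>.038)).astype(np.uint8)
n,l,s,ce=cv2.connectedComponentsWithStats(m)
for i in range(1,n):
    if s[i,4]>60: print(s[i].tolist(),X[l==i].mean(0).round(4),np.median(X[l==i],0).round(4), (X[l==i][:,:2].max(0)+X[l==i][:,:2].min(0))/2)
for uv in[(261.6,204.4),(292,206),(322.4,207.6),(264.4,176.4),(294.4,178),(324.4,179.6)]: print(ray(c,uv,.062).round(4))
print("white",ray(w,(268.1,119.3),.026),depthpt(w,268,119))
for uv in[(333,224),(321,305),(421,236),(404,309)]: print(depthpt(w,*uv))
E
```

```text
[29, 17, 21, 21, 354] [0.6382 0.0924 0.0459] [0.638  0.0922 0.0457] [0.63746674 0.09223861]
[58, 18, 22, 21, 360] [0.6315 0.0141 0.046 ] [0.6314 0.0136 0.0457] [0.63129193 0.01396286]
[88, 20, 22, 21, 359] [ 0.6247 -0.0646  0.0458] [ 0.6249 -0.0648  0.0456] [ 0.6242564  -0.06400693]
[26, 44, 22, 22, 366] [0.5646 0.0989 0.0458] [0.5647 0.0994 0.0457] [0.56425969 0.09785017]
[56, 46, 22, 22, 374] [0.5577 0.0201 0.0459] [0.5579 0.0193 0.0457] [0.5570664 0.0199128]
[87, 48, 22, 21, 376] [ 0.5512 -0.0586  0.0459] [ 0.5511 -0.0584  0.0458] [ 0.55172355 -0.05961012]
[0.5621 0.095  0.062 ]
[0.5559 0.0173 0.062 ]
[ 0.5498 -0.0599  0.062 ]
[0.6353 0.0883 0.062 ]
[0.6288 0.0106 0.062 ]
[ 0.6224 -0.0666  0.062 ]
white [ 0.39976917 -0.15711677  0.026     ] [ 0.39979913 -0.15681015  0.02662418]
[ 0.461523   -0.26799955  0.03659753]
[ 0.44455182 -0.36719942  0.03649442]
[ 0.5564963 -0.2855671  0.0368791]
[ 0.54079397 -0.37602572  0.03730321]
```

```bash
cat > t.py <<'E'
from h import *
R=down(-4.9)
POC=dict(B0=(.638,.0923),B1=(.6314,.0138),B2=(.6248,-.0645),F0=(.5645,.0985),F1=(.5577,.0199),F2=(.5511,-.0589))
def go(*st):
    o=get_obs();print(o["clock"],o["position"].round(4));plan([(p,R,n) for p,n in st])
E
python3 - <<'E'
from t import *
print(manip.tip_extent,[x for x in dir(manip) if x[0]!="_"])
x,y=.4617,-.2683;go(((x,y,.1),1),((x,y,.056),1),((x,y,.15),1),((.6248,-.0645,.15),2))
E
```

```text
0.025 ['MotionError', 'tip_extent']
14.0167 [ 0.4534 -0.2188  0.2367]
[-0.049, 0.009, 0.137, 0.005, 0.003, 0.048]
[-0.0, -0.0, 0.044, 0.0, -0.0, 0.0]
[0.0, 0.0, -0.094, 0.0, 0.0, 0.0]
[0.108, 0.073, 0.0, 0.0, 0.0, 0.0]
[0.108, 0.073, 0.0, 0.0, 0.0, 0.0]
```

Emit:
jog_arm([
  [-0.05,0.009,0.04,0.004,0.003,0.048,1],
  [-0.05,0.009,0.08,0.004,0.003,0.048,1],
  [-0.05,0.009,0.115,0.004,0.003,0.048,1],
  [-0.05,0.009,0.137,0.004,0.003,0.048,1],
  [-0.05,0.009,0.137,0.004,0.003,0.048,1],
])

```text
clock: 14.43
position: [0.4584, -0.2675, 0.0943]
ee_rot: [0.736, 0.677, -0.002, -0.004]
ft_force: [-1.6, 1.2, -1.0]
grip_width: 1.001
grasp_force: 0.0
```

```bash
python3 - <<'E'
from t import *
x,y=.4617,-.2683;go(((x,y,.056),1))
E
```

```text
14.4333 [ 0.4584 -0.2675  0.0943]
[-0.001, 0.004, 0.038, -0.008, -0.003, 0.001]
```

Emit:
jog_arm([
  [0,0.002,0.02,0,0,0,1],
  [0,0.002,0.04,0,0,0,1],
  [0,0.002,0.041,0,0,0,1],
  [0,0.002,0.041,0,0,0,0.5],
], grip_force=30)

```text
clock: 14.77
position: [0.464, -0.2697, 0.0601]
ee_rot: [0.736, 0.677, 0.001, 0.0]
ft_force: [0.2, 0.3, 0.1]
grip_width: 0.886
grasp_force: 0.0
```

Emit:
jog_arm([
  [0,0,0,0,0,0,-0.3],
  [0,0,0,0,0,0,-0.3],
  [0,0,0,0,0,0,-0.3],
  [0,0,0,0,0,0,-0.3],
  [0,0,0,0,0,0,-0.3],
])

```text
clock: 15.18
position: [0.4641, -0.2711, 0.0607]
ee_rot: [0.737, 0.676, 0.001, 0.001]
ft_force: [-3.0, 0.5, 10.9]
grip_width: 0.35
grasp_force: 5.0
```

Emit:
jog_arm([
  [0,0,-0.02,0,0,0,-0.3],
  [0,0,-0.05,0,0,0,-0.3],
  [0,0,-0.08,0,0,0,-0.3],
  [0,0,-0.11,0,0,0,-0.3],
  [0,0,-0.11,0,0,0,-0.3],
])

```text
clock: 15.6
position: [0.4658, -0.2723, 0.1756]
ee_rot: [0.737, 0.676, 0.003, 0.005]
ft_force: [0.6, -1.4, -0.3]
grip_width: 0.347
grasp_force: 0.0
```

```bash
python3 - <<'E'
from t import *
x,y=POC["B2"];go(((x,y,.15),2))
w=optics.camera("wrist");np.savez("w2.npz",**w);cv2.imwrite("pics/w2.png",w["color"][:,:,::-1])
o=get_obs();p=o["position"]
for b,a in blobs(w,"red",150,20000): print(b,a,depthpt(w,*b),p)
E
```

```text
15.6 [ 0.4658 -0.2723  0.1756]
[0.11, 0.07, 0.013, 0.005, 0.001, -0.001]
[0.11, 0.07, 0.013, 0.005, 0.001, -0.001]
[318.  192.5] 2305 [ 0.46226702 -0.26915695  0.03685725] [ 0.46497513 -0.27165298  0.1728757 ]
```

View pics/w2.png

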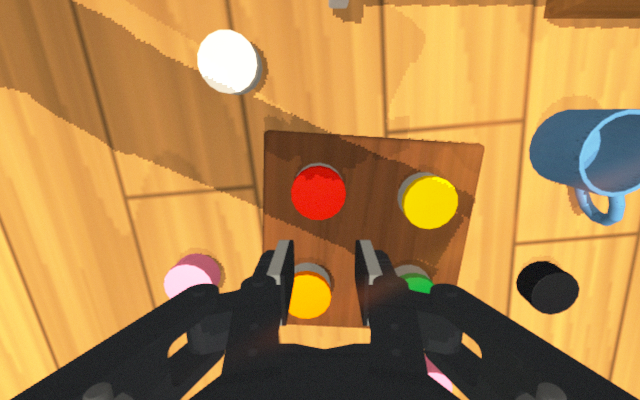

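The fingers closed above the tin. Red is still in place at pixel (318,192), about (0.462, -0.269), so I'll retry lower.

Emit:
jog_arm([
  [0,0,0.02,0,0,0,1],
  [0.002,-0.003,0.05,0,0,0,1],
  [0.002,-0.003,0.075,0,0,0,1],
  [0.002,-0.003,0.075,0,0,0,1],
  [0.002,-0.003,0.075,0,0,0,1],
])

```text
clock: 16.07
position: [0.4597, -0.2682, 0.0933]
ee_rot: [0.737, 0.676, -0.0, -0.001]
ft_force: [0.9, -0.5, 0.7]
grip_width: 0.999
grasp_force: 0.0
```

Emit:
jog_arm([
  [0,0,0,0,0,0,1],
  [0,0,0,0,0,0,1],
])

```text
clock: 16.23
position: [0.4616, -0.2691, 0.0958]
ee_rot: [0.737, 0.676, 0.001, 0.002]
ft_force: [0.2, -1.0, -0.4]
grip_width: 1.004
grasp_force: 0.0
```

```bash
python3 - <<'E'
from t import *
go(((.4622,-.2690,.048),1))
E
```

```text
16.2333 [ 0.4616 -0.2691  0.0958]
[0.0, 0.0, 0.048, 0.004, 0.001, -0.001]
```

Emit:
jog_arm([
  [0,0,0.02,0,0,0,1],
  [0,0,0.04,0,0,0,1],
  [0,0,0.048,0,0,0,1],
  [0,0,0.048,0,0,0,1],
  [0,0,0.048,0,0,0,0.4],
])

```text
clock: 16.65
position: [0.4611, -0.2688, 0.047]
ee_rot: [0.737, 0.676, 0.001, 0.001]
ft_force: [0.5, -0.5, -0.2]
grip_width: 0.881
grasp_force: 0.0
```

Emit:
jog_arm([
  [0,0,0,0,0,0,-0.3],
  [0,0,0,0,0,0,-0.3],
  [0,0,0,0,0,0,-0.3],
  [0,0,0,0,0,0,-0.3],
])

```text
clock: 16.98
position: [0.4614, -0.2688, 0.0475]
ee_rot: [0.737, 0.676, 0.001, 0.002]
ft_force: [-2.7, 1.3, 7.2]
grip_width: 0.522
grasp_force: 29.6
```

Emit:
jog_arm([
  [0,0,-0.02,0,0,0,-0.3],
  [0,0,-0.05,0,0,0,-0.3],
  [0,0,-0.08,0,0,0,-0.3],
  [0,0,-0.1,0,0,0,-0.3],
  [0,0,-0.1,0,0,0,-0.3],
])

```text
clock: 17.4
position: [0.4627, -0.2697, 0.1512]
ee_rot: [0.737, 0.676, 0.002, 0.004]
ft_force: [0.0, 0.0, -0.5]
grip_width: 0.521
grasp_force: 31.2
```

```bash
python3 - <<'E'
from t import *
x,y=POC["B2"];go(((x,y,.15),2))
E
```

```text
17.4 [ 0.4627 -0.2697  0.1512]
[0.109, 0.072, 0.001, 0.005, 0.001, -0.001]
[0.109, 0.072, 0.001, 0.005, 0.001, -0.001]
```

Emit:
jog_arm([
  [0.03,0.02,0,0,0,0,-0.3],
  [0.055,0.036,0,0.002,0,0,-0.3],
  [0.08,0.052,0,0.003,0,0,-0.3],
  [0.109,0.072,0,0.004,0,0,-0.3],
  [0.109,0.072,0,0.004,0,0,-0.3],
])

```text
clock: 17.82
position: [0.5455, -0.1587, 0.1459]
ee_rot: [0.734, 0.679, 0.001, -0.001]
ft_force: [-0.1, 1.5, 0.2]
grip_width: 0.52
grasp_force: 31.2
```

Emit:
jog_arm([
  [0.03,0.02,0,0,0,0,-0.3],
  [0.06,0.04,0,0,0,0,-0.3],
  [0.09,0.06,0,0,0,0,-0.3],
  [0.109,0.072,0,0,0,0,-0.3],
  [0.109,0.072,0,0,0,0,-0.3],
])

```text
clock: 18.23
position: [0.6249, -0.0573, 0.1453]
ee_rot: [0.734, 0.679, 0.0, -0.002]
ft_force: [-0.5, -0.6, -0.4]
grip_width: 0.522
grasp_force: 31.2
```

Emit:
jog_arm([
  [0,0,0,0,0,0,-0.3],
  [0,0,0,0,0,0,-0.3],
  [0,0,0,0,0,0,-0.3],
])

```text
clock: 18.48
position: [0.6221, -0.0654, 0.146]
ee_rot: [0.738, 0.675, -0.001, -0.001]
ft_force: [0.3, -0.4, -0.8]
grip_width: 0.521
grasp_force: 31.2
```

```bash
python3 - <<'E'
from t import *
x,y=POC["B2"];go(((x,y,.086),1));o=get_obs();print(o["grip_width"],o["grasp_force"],o["joint_pos"].round(2))
E
```

```text
18.4833 [ 0.6221 -0.0654  0.146 ]
[0.001, 0.003, 0.06, -0.003, 0.001, -0.003]
0.5206190342995096 31.228957772254944 [-0.15  0.42  0.24  1.6  -0.1   1.14  0.02]
```

Emit:
jog_arm([
  [0.001,0.002,0.02,0,0,0,-0.3],
  [0.001,0.002,0.04,0,0,0,-0.3],
  [0.001,0.002,0.055,0,0,0,-0.3],
  [0.001,0.002,0.06,0,0,0,-0.3],
  [0.001,0.002,0.06,0,0,0,-0.3],
])

```text
clock: 18.9
position: [0.6241, -0.0642, 0.0857]
ee_rot: [0.738, 0.675, -0.001, -0.001]
ft_force: [-0.7, -0.5, -0.0]
grip_width: 0.521
grasp_force: 32.2
```

Emit:
jog_arm([
  [0,0,0,0,0,0,-0.3],
  [0,0,0,0,0,0,0.35],
  [0,0,0,0,0,0,0.35],
  [0,0,0,0,0,0,0.35],
  [0,0,0,0,0,0,0.35],
])

```text
clock: 19.32
position: [0.6249, -0.063, 0.0864]
ee_rot: [0.737, 0.676, -0.001, -0.0]
ft_force: [-0.1, 0.0, 0.0]
grip_width: 0.676
grasp_force: 0.0
```

Emit:
jog_arm([
  [0,0,-0.01,0,0,0,0.35],
  [0,0,-0.03,0,0,0,0.35],
  [0,0,-0.06,0,0,0,0.5],
  [0,0,-0.09,0,0,0,0.8],
  [0,0,-0.09,0,0,0,1],
])

```text
clock: 19.73
position: [0.6278, -0.0634, 0.1835]
ee_rot: [0.737, 0.676, 0.003, 0.003]
ft_force: [1.2, 0.2, 1.4]
grip_width: 0.987
grasp_force: 0.0
```

```bash
cat > chk.py <<'E'
from t import *
def pockets(c):
    P=np.array(list(POC.values()));
    for n,(x,y) in POC.items():
        # fraction of window at lid height/floor height
        u,v=proj(c,[x,y,.072]).astype(int);D=[depthpt(c,u+du,v+dv)[2] for du in(-6,0,6) for dv in(-6,0,6)];print(n,np.round(D,3).tolist())
E
python3 - <<'E'
from chk import *
c=optics.camera("top");w=optics.camera("wrist")
for b,a in blobs(w,"red",150,20000): print(b,a,depthpt(w,*b))
pockets(c)
for k in("yellow","green","orange","blue","white"): print(k,[(b,a,ray(c,b,.026 if k in("blue","white") else .036).round(4)) for b,a in blobs(c,k)])
go(((.557,-.2858,.16),2))
E
```

```text
[320.4 207.6] 2827 [ 0.62444195 -0.06385989  0.0719109 ]
B0 [0.062, 0.044, 0.045, 0.046, 0.046, 0.045, 0.046, 0.046, 0.047]
B1 [0.59, 0.594, 0.597, 0.593, 0.597, 0.6, 0.594, 0.597, 0.601]
B2 [0.59, 0.592, 0.595, 0.584, 0.587, 0.589, 0.576, 0.579, 0.581]
F0 [0.061, 0.045, 0.046, 0.046, 0.045, 0.045, 0.047, 0.578, 0.587]
F1 [0.606, 0.61, 0.613, 0.608, 0.611, 0.614, 0.609, 0.611, 0.614]
F2 [0.604, 0.605, 0.608, 0.599, 0.601, 0.603, 0.591, 0.593, 0.595]
yellow [(array([410.5, 204.5]), 289, array([ 0.5561, -0.2868,  0.036 ]))]
green [(array([446.6, 209.4]), 239, array([ 0.541 , -0.3782,  0.036 ]))]
orange [(array([445.7, 248.4]), 274, array([ 0.4416, -0.3683,  0.036 ])), (array([197.5, 306.7]), 424, array([0.3104, 0.2596, 0.036 ]))]
blue [(array([188.7, 189.3]), 159, array([0.6144, 0.298 , 0.026 ]))]
white [(array([103.9, 102. ]), 199, array([0.8719, 0.5495, 0.026 ])), (array([117.9, 103.1]), 194, array([0.8672, 0.5091, 0.026 ])), (array([244.1, 222.7]), 200, array([0.5209, 0.1474, 0.026 ])), (array([363.5, 266.7]), 269, array([ 0.4006, -0.1603,  0.026 ]))]
19.8333 [ 0.6258 -0.063   0.1783]
[-0.114, -0.025, 0.009, 0.001, 0.0, -0.0]
[-0.114, -0.025, 0.009, 0.001, 0.0, -0.0]
```

Emit:
jog_arm([
  [-0.03,-0.006,0,0,0,0,1],
  [-0.065,-0.014,0.002,0,0,0,1],
  [-0.1,-0.022,0.006,0,0,0,1],
  [-0.114,-0.025,0.009,0,0,0,1],
  [-0.114,-0.025,0.009,0,0,0,1],
])

```text
clock: 20.25
position: [0.5875, -0.1795, 0.1659]
ee_rot: [0.739, 0.673, -0.003, -0.001]
ft_force: [0.4, -0.2, 0.7]
grip_width: 1.002
grasp_force: 0.0
```

Emit:
jog_arm([
  [-0.035,-0.007,0.003,0,0,0,1],
  [-0.07,-0.015,0.006,0,0,0,1],
  [-0.1,-0.022,0.03,0,0,0,1],
  [-0.114,-0.025,0.06,0,0,0,1],
  [-0.114,-0.025,0.06,0,0,0,1],
])

```text
clock: 20.67
position: [0.5505, -0.2881, 0.1013]
ee_rot: [0.739, 0.674, -0.004, -0.004]
ft_force: [-1.1, 0.5, -0.6]
grip_width: 1.0
grasp_force: 0.0
```

Emit:
jog_arm([
  [0,0,0,0,0,0,1],
  [0,0,0,0,0,0,1],
  [0,0,0,0,0,0,1],
])

```text
clock: 20.92
position: [0.5569, -0.2842, 0.1085]
ee_rot: [0.736, 0.677, -0.0, -0.0]
ft_force: [-0.8, 0.8, -0.1]
grip_width: 1.002
grasp_force: 0.0
```

```bash
python3 - <<'E'
from t import *
w=optics.camera("wrist")
for b,a in blobs(w,"yellow",150,20000): print(b,a,depthpt(w,*b),ray(w,b,.036))
go(((.5567,-.2862,.0475),1))
E
```

```text
[325.  226.4] 3694 [ 0.55717447 -0.28645445  0.0366245 ] [ 0.55715715 -0.28668604  0.036     ]
20.9667 [ 0.5569 -0.2843  0.1086]
[-0.002, -0.0, 0.061, 0.0, 0.0, 0.002]
```

Emit:
jog_arm([
  [-0.002,0,0.02,0,0,0,1],
  [-0.002,0,0.04,0,0,0,1],
  [-0.002,0,0.061,0,0,0,1],
  [-0.002,0,0.061,0,0,0,1],
  [-0.002,0,0.061,0,0,0,0.4],
])

```text
clock: 21.38
position: [0.5553, -0.2869, 0.0465]
ee_rot: [0.737, 0.676, -0.001, -0.001]
ft_force: [-0.6, -0.7, 0.8]
grip_width: 0.881
grasp_force: 0.0
```

Emit:
jog_arm([
  [0,0,0,0,0,0,-0.3],
  [0,0,0,0,0,0,-0.3],
  [0,0,0,0,0,0,-0.3],
  [0,0,0,0,0,0,-0.3],
])

```text
clock: 21.72
position: [0.5561, -0.288, 0.0484]
ee_rot: [0.737, 0.676, -0.0, 0.001]
ft_force: [-1.4, 1.4, 6.0]
grip_width: 0.526
grasp_force: 29.8
```

Emit:
jog_arm([
  [0,0,-0.02,0,0,0,-0.3],
  [0,0,-0.05,0,0,0,-0.3],
  [0,0,-0.08,0,0,0,-0.3],
  [0,0,-0.105,0,0,0,-0.3],
  [0,0,-0.105,0,0,0,-0.3],
])

```text
clock: 22.13
position: [0.5578, -0.2892, 0.1582]
ee_rot: [0.737, 0.676, 0.001, 0.004]
ft_force: [-0.1, -1.3, 0.2]
grip_width: 0.524
grasp_force: 31.0
```

Emit:
jog_arm([
  [0.03,0.005,0,0,0,0,-0.3],
  [0.065,0.01,0,0,0,0,-0.3],
  [0.1,0.016,0,0,0,0,-0.3],
  [0.13,0.02,0,0,0,0,-0.3],
  [0.153,0.024,0,0,0,0,-0.3],
])

```text
clock: 22.55
position: [0.593, -0.1339, 0.1518]
ee_rot: [0.736, 0.677, -0.0, -0.001]
ft_force: [0.5, 0.3, -1.1]
grip_width: 0.522
grasp_force: 31.0
```

Emit:
jog_arm([
  [0.03,0.005,0,0,0,0,-0.3],
  [0.065,0.01,0,0,0,0,-0.3],
  [0.1,0.016,0,0,0,0,-0.3],
  [0.13,0.02,0,0,0,0,-0.3],
  [0.153,0.024,0,0,0,0,-0.3],
])

```text
clock: 22.97
position: [0.6298, 0.0166, 0.1516]
ee_rot: [0.736, 0.677, -0.0, -0.001]
ft_force: [0.1, 0.5, -0.7]
grip_width: 0.521
grasp_force: 31.0
```

Emit:
jog_arm([
  [0,0,0,0,0,0,-0.3],
  [0,0,0,0,0,0,-0.3],
  [0,0,0,0,0,0,-0.3],
])

```text
clock: 23.22
position: [0.6294, 0.0121, 0.1514]
ee_rot: [0.737, 0.676, -0.001, -0.0]
ft_force: [0.3, -1.6, -0.4]
grip_width: 0.521
grasp_force: 31.0
```

```bash
python3 - <<'E'
from t import *
x,y=POC["B1"];go(((x,y,.086),1))
E
```

```text
23.2167 [0.6294 0.0121 0.1514]
[0.002, 0.002, 0.065, -0.002, 0.001, -0.001]
```

Emit:
jog_arm([
  [0.002,0.002,0.02,0,0,0,-0.3],
  [0.002,0.002,0.04,0,0,0,-0.3],
  [0.002,0.002,0.058,0,0,0,-0.3],
  [0.002,0.002,0.065,0,0,0,-0.3],
  [0.002,0.002,0.065,0,0,0,-0.3],
])

```text
clock: 23.63
position: [0.6315, 0.0129, 0.086]
ee_rot: [0.738, 0.675, -0.001, -0.0]
ft_force: [0.1, 0.6, 0.4]
grip_width: 0.519
grasp_force: 31.1
```

Emit:
jog_arm([
  [0,0,0,0,0,0,-0.3],
  [0,0,0,0,0,0,0.35],
  [0,0,0,0,0,0,0.35],
  [0,0,0,0,0,0,0.35],
  [0,0,0,0,0,0,0.35],
])

```text
clock: 24.05
position: [0.6316, 0.0147, 0.0864]
ee_rot: [0.737, 0.676, -0.001, -0.001]
ft_force: [1.9, -0.9, -0.0]
grip_width: 0.676
grasp_force: 0.0
```

Emit:
jog_arm([
  [0,0,-0.01,0,0,0,0.35],
  [0,0,-0.03,0,0,0,0.35],
  [0,0,-0.06,0,0,0,0.5],
  [0,0,-0.09,0,0,0,0.8],
  [0,0,-0.09,0,0,0,1],
])

```text
clock: 24.47
position: [0.6345, 0.0148, 0.1835]
ee_rot: [0.737, 0.676, 0.003, 0.002]
ft_force: [1.4, 0.4, 1.4]
grip_width: 0.995
grasp_force: 0.0
```

```bash
python3 - <<'E'
from t import *
w=optics.camera("wrist")
for b,a in blobs(w,"yellow",150,20000): print(b,a,depthpt(w,*b))
go(((.5412,-.3776,.18),3))
E
```

```text
[314.  189.3] 829 [0.62882705 0.02830946 0.07313849]
24.5167 [0.6336 0.0148 0.1806]
[-0.133, -0.019, -0.0, 0.002, -0.0, -0.0]
[-0.133, -0.019, 0.0, 0.002, -0.0, -0.0]
[-0.133, -0.019, 0.0, 0.002, -0.0, -0.0]
```

Emit:
jog_arm([
  [-0.03,-0.004,0,0,0,0,1],
  [-0.065,-0.009,0,0,0,0,1],
  [-0.1,-0.014,0,0,0,0,1],
  [-0.133,-0.019,0,0,0,0,1],
  [-0.133,-0.019,0,0,0,0,1],
])

```text
clock: 24.93
position: [0.5988, -0.1249, 0.1764]
ee_rot: [0.74, 0.672, -0.003, 0.0]
ft_force: [-0.1, -1.3, 0.4]
grip_width: 1.0
grasp_force: 0.0
```

Emit:
jog_arm([
  [-0.035,-0.005,0,0,0,0,1],
  [-0.07,-0.01,0,0,0,0,1],
  [-0.1,-0.014,0,0,0,0,1],
  [-0.133,-0.019,0,0,0,0,1],
  [-0.133,-0.019,0,0,0,0,1],
])

```text
clock: 25.35
position: [0.5676, -0.2548, 0.1763]
ee_rot: [0.74, 0.673, -0.003, 0.0]
ft_force: [-0.4, -0.4, 0.3]
grip_width: 1.001
grasp_force: 0.0
```

Emit:
jog_arm([
  [-0.035,-0.005,0,0,0,0,1],
  [-0.07,-0.01,0.02,0,0,0,1],
  [-0.1,-0.014,0.04,0,0,0,1],
  [-0.131,-0.019,0.068,0,0,0,1],
  [-0.131,-0.019,0.068,0,0,0,1],
])

```text
clock: 25.77
position: [0.5344, -0.3811, 0.1028]
ee_rot: [0.74, 0.673, -0.004, -0.003]
ft_force: [-2.0, 0.1, -1.1]
grip_width: 1.004
grasp_force: 0.0
```

Emit:
jog_arm([
  [0,0,0,0,0,0,1],
  [0,0,0,0,0,0,1],
  [0,0,0,0,0,0,1],
])

```text
clock: 26.02
position: [0.5418, -0.3745, 0.109]
ee_rot: [0.736, 0.677, -0.0, -0.0]
ft_force: [-0.5, 0.7, 1.1]
grip_width: 1.001
grasp_force: 0.0
```

```bash
python3 - <<'E'
from t import *
w=optics.camera("wrist")
for k in("green","orange"):
  for b,a in blobs(w,k,150,20000): print(k,b,a,depthpt(w,*b),ray(w,b,.036))
go(((.5412,-.3776,.0475),1))
E
```

```text
green [324.9 227.3] 3842 [ 0.54182849 -0.37759412  0.03670873] [ 0.54180777 -0.37785915  0.036     ]
orange [190.3 206.9] 379 [ 0.45843382 -0.35679153  0.03706774] [ 0.45793342 -0.35707455  0.036     ]
26.0667 [ 0.5419 -0.3745  0.1093]
[-0.003, -0.0, 0.062, -0.001, 0.0, 0.001]
```

Emit:
jog_arm([
  [-0.003,0,0.02,0,0,0,1],
  [-0.003,0,0.04,0,0,0,1],
  [-0.003,0,0.062,0,0,0,1],
  [-0.003,0,0.062,0,0,0,1],
  [-0.003,0,0.062,0,0,0,0.4],
])

```text
clock: 26.48
position: [0.5404, -0.3776, 0.0464]
ee_rot: [0.736, 0.676, -0.001, -0.001]
ft_force: [-0.1, -0.2, 0.3]
grip_width: 0.883
grasp_force: 0.0
```

Emit:
jog_arm([
  [0,0,0,0,0,0,-0.3],
  [0,0,0,0,0,0,-0.3],
  [0,0,0,0,0,0,-0.3],
  [0,0,0,0,0,0,-0.3],
])

```text
clock: 26.82
position: [0.5412, -0.3792, 0.0485]
ee_rot: [0.737, 0.676, -0.0, 0.001]
ft_force: [-0.7, 1.6, 7.2]
grip_width: 0.521
grasp_force: 29.9
```

Emit:
jog_arm([
  [0,0,-0.02,0,0,0,-0.3],
  [0,0,-0.05,0,0,0,-0.3],
  [0,0,-0.08,0,0,0,-0.3],
  [0,0,-0.105,0,0,0,-0.3],
  [0,0,-0.105,0,0,0,-0.3],
])

```text
clock: 27.23
position: [0.5426, -0.3807, 0.1586]
ee_rot: [0.737, 0.676, 0.001, 0.004]
ft_force: [0.5, -0.4, -0.7]
grip_width: 0.522
grasp_force: 31.0
```

Emit:
jog_arm([
  [0.03,-0.001,0,0,0,0,-0.3],
  [0.06,-0.003,0,0,0,0,-0.3],
  [0.09,-0.004,0,0,0,0,-0.3],
  [0.115,-0.005,0,0,0,0,-0.3],
  [0.133,-0.006,0,0,0,0,-0.3],
])

```text
clock: 27.65
position: [0.5464, -0.2429, 0.1519]
ee_rot: [0.736, 0.677, -0.0, -0.001]
ft_force: [0.7, -0.3, -0.9]
grip_width: 0.52
grasp_force: 31.0
```

Emit:
jog_arm([
  [0.03,-0.001,0,0,0,0,-0.3],
  [0.06,-0.003,0,0,0,0,-0.3],
  [0.09,-0.004,0,0,0,0,-0.3],
  [0.115,-0.005,0,0,0,0,-0.3],
  [0.133,-0.006,0,0,0,0,-0.3],
])

```text
clock: 28.07
position: [0.5517, -0.1098, 0.1519]
ee_rot: [0.736, 0.677, -0.0, -0.001]
ft_force: [0.4, -0.1, -1.0]
grip_width: 0.52
grasp_force: 31.0
```

Emit:
jog_arm([
  [0.03,-0.001,0,0,0,0,-0.3],
  [0.06,-0.003,0,0,0,0,-0.3],
  [0.09,-0.004,0,0,0,0,-0.3],
  [0.115,-0.005,0,0,0,0,-0.3],
  [0.132,-0.006,0,0,0,0,-0.3],
])

```text
clock: 28.48
position: [0.5568, 0.0226, 0.1519]
ee_rot: [0.736, 0.677, -0.0, -0.001]
ft_force: [-0.7, -0.7, -0.6]
grip_width: 0.521
grasp_force: 31.0
```

Emit:
jog_arm([
  [0,0,0,0,0,0,-0.3],
  [0,0,0,0,0,0,-0.3],
  [0,0,0,0,0,0,-0.3],
])

```text
clock: 28.73
position: [0.5569, 0.0182, 0.1516]
ee_rot: [0.737, 0.676, -0.001, -0.0]
ft_force: [-0.2, -0.4, -0.2]
grip_width: 0.519
grasp_force: 31.0
```

```bash
python3 - <<'E'
from t import *
x,y=POC["F1"];go(((x,y,.086),1))
E
```

```text
28.7333 [0.5569 0.0182 0.1516]
[0.002, 0.001, 0.066, -0.001, 0.001, -0.002]
```

Emit:
jog_arm([
  [0.002,0.001,0.02,0,0,0,-0.3],
  [0.002,0.001,0.04,0,0,0,-0.3],
  [0.002,0.001,0.058,0,0,0,-0.3],
  [0.002,0.001,0.065,0,0,0,-0.3],
  [0.002,0.001,0.065,0,0,0,-0.3],
])

```text
clock: 29.15
position: [0.558, 0.0195, 0.0861]
ee_rot: [0.738, 0.675, -0.001, -0.0]
ft_force: [0.4, 0.1, 1.1]
grip_width: 0.521
grasp_force: 31.1
```

Emit:
jog_arm([
  [0,0,0,0,0,0,-0.3],
  [0,0,0,0,0,0,0.35],
  [0,0,0,0,0,0,0.35],
  [0,0,0,0,0,0,0.35],
  [0,0,0,0,0,0,0.35],
])

```text
clock: 29.57
position: [0.5578, 0.0211, 0.0865]
ee_rot: [0.737, 0.676, -0.001, -0.001]
ft_force: [-0.1, -0.0, -0.2]
grip_width: 0.674
grasp_force: 0.0
```

Emit:
jog_arm([
  [0,0,-0.01,0,0,0,0.35],
  [0,0,-0.03,0,0,0,0.35],
  [0,0,-0.06,0,0,0,0.5],
  [0,0,-0.09,0,0,0,0.8],
  [0,0,-0.09,0,0,0,1],
])

```text
clock: 29.98
position: [0.5608, 0.0213, 0.183]
ee_rot: [0.737, 0.676, 0.003, 0.002]
ft_force: [0.3, 0.0, 1.0]
grip_width: 0.994
grasp_force: 0.0
```

```bash
python3 - <<'E'
from t import *
w=optics.camera("wrist");c=optics.camera("top")
for k in("yellow","green"):
  for b,a in blobs(w,k,150,20000): print(b,a,depthpt(w,*b))
for k in("orange","blue","white"): print(k,[(b,a,ray(c,b,.026 if k in("blue","white") else .036).round(4)) for b,a in blobs(c,k)])
go(((.4445,-.3677,.18),3))
E
```

```text
[314.2 206.5] 2778 [0.55382761 0.02147152 0.07238253]
orange [(array([445.8, 248.6]), 278, array([ 0.4411, -0.3686,  0.036 ])), (array([197.5, 306.7]), 419, array([0.3104, 0.2596, 0.036 ]))]
blue [(array([188.8, 189.4]), 162, array([0.6142, 0.2977, 0.026 ]))]
white [(array([103.9, 102.1]), 201, array([0.8716, 0.5494, 0.026 ])), (array([117.9, 103.1]), 197, array([0.8672, 0.5091, 0.026 ])), (array([324. , 228.1]), 280, array([ 0.5016, -0.0618,  0.026 ])), (array([363.5, 266.6]), 272, array([ 0.4009, -0.1603,  0.026 ]))]
30.0833 [0.5587 0.0213 0.1781]
[-0.132, -0.027, -0.001, 0.0, -0.0, -0.0]
[-0.132, -0.027, -0.001, 0.0, -0.0, -0.0]
[-0.132, -0.027, -0.001, 0.0, -0.0, -0.0]
```

Emit:
jog_arm([
  [-0.03,-0.006,0,0,0,0,1],
  [-0.065,-0.013,0,0,0,0,1],
  [-0.1,-0.02,0,0,0,0,1],
  [-0.132,-0.027,0,0,0,0,1],
  [-0.132,-0.027,0,0,0,0,1],
])

```text
clock: 30.5
position: [0.5168, -0.1152, 0.1756]
ee_rot: [0.74, 0.673, -0.003, -0.001]
ft_force: [0.4, -0.8, 0.4]
grip_width: 1.003
grasp_force: 0.0
```

Emit:
jog_arm([
  [-0.035,-0.007,0,0,0,0,1],
  [-0.07,-0.014,0,0,0,0,1],
  [-0.1,-0.02,0,0,0,0,1],
  [-0.132,-0.027,0,0,0,0,1],
  [-0.132,-0.027,0,0,0,0,1],
])

```text
clock: 30.92
position: [0.478, -0.2435, 0.1759]
ee_rot: [0.74, 0.673, -0.002, -0.001]
ft_force: [0.3, -1.7, 0.6]
grip_width: 1.001
grasp_force: 0.0
```

Emit:
jog_arm([
  [-0.035,-0.007,0,0,0,0,1],
  [-0.07,-0.014,0.02,0,0,0,1],
  [-0.1,-0.02,0.04,0,0,0,1],
  [-0.132,-0.027,0.068,0,0,0,1],
  [-0.132,-0.027,0.068,0,0,0,1],
])

```text
clock: 31.33
position: [0.4372, -0.3703, 0.1033]
ee_rot: [0.739, 0.673, -0.004, -0.004]
ft_force: [-1.8, 0.6, -0.6]
grip_width: 0.999
grasp_force: 0.0
```

Emit:
jog_arm([
  [0,0,0,0,0,0,1],
  [0,0,0,0,0,0,1],
  [0,0,0,0,0,0,1],
])

```text
clock: 31.58
position: [0.444, -0.3651, 0.1089]
ee_rot: [0.736, 0.677, -0.0, -0.001]
ft_force: [0.8, -0.2, -0.3]
grip_width: 1.002
grasp_force: 0.0
```

```bash
python3 - <<'E'
from t import *
w=optics.camera("wrist")
for b,a in blobs(w,"orange",150,20000): print(b,a,depthpt(w,*b),ray(w,b,.036))
go(((.4440,-.3680,.0475),1))
E
```

```text
[321.2 224.9] 3946 [ 0.44184798 -0.36628575  0.03681638] [ 0.44181405 -0.36658307  0.036     ]
31.6333 [ 0.4442 -0.3652  0.1092]
[-0.003, 0.0, 0.062, -0.001, 0.0, 0.001]
```

Emit:
jog_arm([
  [-0.002,-0.002,0.02,0,0,0,1],
  [-0.002,-0.002,0.04,0,0,0,1],
  [-0.002,-0.002,0.062,0,0,0,1],
  [-0.002,-0.002,0.062,0,0,0,1],
  [-0.002,-0.002,0.062,0,0,0,0.4],
])

```text
clock: 32.05
position: [0.441, -0.3672, 0.0467]
ee_rot: [0.736, 0.676, -0.001, -0.001]
ft_force: [0.0, -0.3, -0.0]
grip_width: 0.881
grasp_force: 0.0
```

Emit:
jog_arm([
  [0,0,0,0,0,0,-0.3],
  [0,0,0,0,0,0,-0.3],
  [0,0,0,0,0,0,-0.3],
  [0,0,0,0,0,0,-0.3],
])

```text
clock: 32.38
position: [0.4417, -0.3686, 0.0484]
ee_rot: [0.737, 0.676, -0.0, 0.001]
ft_force: [-1.3, 2.3, 7.0]
grip_width: 0.519
grasp_force: 29.6
```

Emit:
jog_arm([
  [0,0,-0.02,0,0,0,-0.3],
  [0,0,-0.05,0,0,0,-0.3],
  [0,0,-0.08,0,0,0,-0.3],
  [0,0,-0.105,0,0,0,-0.3],
  [0,0,-0.105,0,0,0,-0.3],
])

```text
clock: 32.8
position: [0.4431, -0.3701, 0.1579]
ee_rot: [0.737, 0.676, 0.001, 0.004]
ft_force: [0.4, -0.2, -0.2]
grip_width: 0.52
grasp_force: 31.1
```

Emit:
jog_arm([
  [0.03,0.008,0,0,0,0,-0.3],
  [0.065,0.017,0,0,0,0,-0.3],
  [0.1,0.026,0,0,0,0,-0.3],
  [0.13,0.034,0,0,0,0,-0.3],
  [0.158,0.041,0,0,0,0,-0.3],
])

```text
clock: 33.22
position: [0.4961, -0.2122, 0.152]
ee_rot: [0.737, 0.676, -0.0, -0.0]
ft_force: [0.5, 0.1, -1.5]
grip_width: 0.522
grasp_force: 31.1
```

Emit:
jog_arm([
  [0.03,0.008,0,0,0,0,-0.3],
  [0.065,0.017,0,0,0,0,-0.3],
  [0.1,0.026,0,0,0,0,-0.3],
  [0.13,0.034,0,0,0,0,-0.3],
  [0.158,0.041,0,0,0,0,-0.3],
])

```text
clock: 33.63
position: [0.5505, -0.0581, 0.1519]
ee_rot: [0.737, 0.676, -0.0, -0.0]
ft_force: [-0.3, -0.3, -0.2]
grip_width: 0.519
grasp_force: 31.1
```

Emit:
jog_arm([
  [0,0,0,0,0,0,-0.3],
  [0,0,0,0,0,0,-0.3],
  [0,0,0,0,0,0,-0.3],
])

```text
clock: 33.88
position: [0.5497, -0.0612, 0.1515]
ee_rot: [0.737, 0.676, -0.001, -0.0]
ft_force: [0.5, -0.5, -0.1]
grip_width: 0.52
grasp_force: 31.1
```

```bash
python3 - <<'E'
from t import *
x,y=POC["F2"];go(((x,y,.086),1))
E
```

```text
33.8833 [ 0.5497 -0.0612  0.1515]
[0.002, 0.001, 0.066, -0.002, 0.001, -0.001]
```

Emit:
jog_arm([
  [0.002,0.001,0.02,0,0,0,-0.3],
  [0.002,0.001,0.04,0,0,0,-0.3],
  [0.002,0.001,0.058,0,0,0,-0.3],
  [0.002,0.001,0.065,0,0,0,-0.3],
  [0.002,0.001,0.065,0,0,0,-0.3],
])

```text
clock: 34.3
position: [0.5506, -0.0602, 0.086]
ee_rot: [0.738, 0.675, -0.001, -0.001]
ft_force: [-0.2, -0.6, -0.2]
grip_width: 0.522
grasp_force: 31.1
```

Emit:
jog_arm([
  [0,0,0,0,0,0,-0.3],
  [0,0,0,0,0,0,0.35],
  [0,0,0,0,0,0,0.35],
  [0,0,0,0,0,0,0.35],
  [0,0,0,0,0,0,0.35],
])

```text
clock: 34.72
position: [0.5511, -0.0587, 0.0867]
ee_rot: [0.737, 0.676, -0.001, -0.0]
ft_force: [1.2, -0.5, 1.7]
grip_width: 0.672
grasp_force: 0.4
```

Emit:
jog_arm([
  [0,0,-0.01,0,0,0,0.35],
  [0,0,-0.03,0,0,0,0.35],
  [0,0,-0.06,0,0,0,0.5],
  [0,0,-0.09,0,0,0,0.8],
  [0,0,-0.09,0,0,0,1],
])

```text
clock: 35.13
position: [0.5538, -0.0588, 0.1829]
ee_rot: [0.737, 0.676, 0.002, 0.002]
ft_force: [0.6, 0.4, 1.2]
grip_width: 0.986
grasp_force: 0.0
```

Emit:
jog_arm([
  [-0.02,-0.03,0,0,0,0,1],
  [-0.045,-0.06,0,0,0,0,1],
  [-0.07,-0.09,0,0,0,0,1],
  [-0.095,-0.12,0,0,0,0,1],
  [-0.113,-0.142,0,0,0,0,1],
])

```text
clock: 35.55
position: [0.3972, -0.1604, 0.1769]
ee_rot: [0.737, 0.675, -0.001, -0.001]
ft_force: [-0.8, -0.7, -0.6]
grip_width: 0.997
grasp_force: 0.0
```

Emit:
jog_arm([
  [0,0,0.03,0,0,0,1],
  [0,0,0.06,0,0,0,1],
  [0,0,0.07,0,0,0,1],
  [0,0,0.07,0,0,0,1],
  [0,0,0.07,0,0,0,1],
])

```text
clock: 35.97
position: [0.3999, -0.1588, 0.1073]
ee_rot: [0.737, 0.676, -0.001, -0.001]
ft_force: [0.3, 0.5, -0.6]
grip_width: 0.999
grasp_force: 0.0
```

```bash
python3 - <<'E'
from t import *
w=optics.camera("wrist")
for b,a in blobs(w,"white",800,20000): print(b,a,depthpt(w,*b),ray(w,b,.026))
go(((.4005,-.159,.0375),1))
E
```

```text
[513.2  68.2] 9626 [ 0.48761679 -0.07966783  0.07980972] [ 0.51789288 -0.07556622  0.026     ]
[323.7 228.5] 2165 [ 0.39873373 -0.16584821  0.0265087 ] [ 0.39871533 -0.16604069  0.026     ]
36.0167 [ 0.4005 -0.1589  0.1078]
[-0.0, 0.0, 0.07, -0.001, 0.001, -0.0]
```

```bash
python3 - <<'E'
from t import *
w=optics.camera("wrist");vv,uu=np.mgrid[160:300,250:400];Z=w["depth"][160:300,250:400];q=np.linalg.solve(w["K"],np.c_[uu.ravel(),vv.ravel(),np.ones(uu.size)].T)*Z.ravel()
X=(w["R"].T@(q-w["t"][:,None])).T;k=(X[:,2]>.02)&(X[:,2]<.032);print(k.sum(),X[k].mean(0),cv2.minEnclosingCircle((X[k][:,:2]*1000).astype(np.float32)))
c=optics.camera("top")
vv,uu=np.mgrid[195:220,310:335];Z=c["depth"][195:220,310:335];q=np.linalg.solve(c["K"],np.c_[uu.ravel(),vv.ravel(),np.ones(uu.size)].T)*Z.ravel()
X=(c["R"].T@(q-c["t"][:,None])).T;print("orange z",np.median(X[:,2][X[:,2]>.066]))
E
```

```text
3624 [ 0.40101884 -0.15942169  0.02645034] ((400.8600769042969, -160.50765991210938), 23.43155860900879)
orange z 0.0717578254421076
```

Emit:
jog_arm([
  [-0.001,0,0.02,0,0,0,1],
  [-0.001,0,0.04,0,0,0,1],
  [-0.001,0,0.06,0,0,0,1],
  [-0.001,0,0.07,0,0,0,1],
  [-0.001,0,0.07,0,0,0,0.4],
])

```text
clock: 36.53
position: [0.3988, -0.1596, 0.0356]
ee_rot: [0.737, 0.676, -0.002, -0.002]
ft_force: [-0.0, 0.2, -0.6]
grip_width: 0.884
grasp_force: 0.0
```

Emit:
jog_arm([
  [0,0,0,0,0,0,-0.3],
  [0,0,0,0,0,0,-0.3],
  [0,0,0,0,0,0,-0.3],
  [0,0,0,0,0,0,-0.3],
])

```text
clock: 36.87
position: [0.4004, -0.1601, 0.0381]
ee_rot: [0.737, 0.676, -0.0, 0.0]
ft_force: [-2.1, 0.6, 7.3]
grip_width: 0.521
grasp_force: 29.5
```

Emit:
jog_arm([
  [0,0,-0.02,0,0,0,-0.3],
  [0,0,-0.05,0,0,0,-0.3],
  [0,0,-0.085,0,0,0,-0.3],
  [0,0,-0.115,0,0,0,-0.3],
  [0,0,-0.115,0,0,0,-0.3],
])

```text
clock: 37.28
position: [0.4028, -0.1608, 0.158]
ee_rot: [0.737, 0.676, 0.002, 0.003]
ft_force: [0.9, -0.1, -0.4]
grip_width: 0.523
grasp_force: 31.3
```

Emit:
jog_arm([
  [0.027,0.014,0,0,0,0,-0.3],
  [0.054,0.028,0,0,0,0,-0.3],
  [0.081,0.042,0,0,0,0,-0.3],
  [0.108,0.056,0,0,0,0,-0.3],
  [0.136,0.07,0,0,0,0,-0.3],
])

```text
clock: 37.7
position: [0.4819, -0.0292, 0.1522]
ee_rot: [0.737, 0.676, -0.0, -0.0]
ft_force: [0.6, -0.4, -0.3]
grip_width: 0.524
grasp_force: 31.3
```

Emit:
jog_arm([
  [0.027,0.014,0,0,0,0,-0.3],
  [0.054,0.028,0,0,0,0,-0.3],
  [0.081,0.042,0,0,0,0,-0.3],
  [0.108,0.056,0,0,0,0,-0.3],
  [0.136,0.07,0,0,0,0,-0.3],
])

```text
clock: 38.12
position: [0.5634, 0.1003, 0.1519]
ee_rot: [0.737, 0.676, -0.0, -0.0]
ft_force: [1.2, -0.2, -0.2]
grip_width: 0.519
grasp_force: 31.3
```

Emit:
jog_arm([
  [0,0,0,0,0,0,-0.3],
  [0,0,0,0,0,0,-0.3],
  [0,0,0,0,0,0,-0.3],
])

```text
clock: 38.37
position: [0.5625, 0.0985, 0.1515]
ee_rot: [0.737, 0.676, -0.001, -0.0]
ft_force: [-0.9, 0.1, 0.1]
grip_width: 0.522
grasp_force: 31.3
```

```bash
python3 - <<'E'
from t import *
x,y=POC["F0"];go(((x,y,.086),1));c=optics.camera("top");print([(b,ray(c,b,.026)) for b,a in blobs(c,"blue")])
E
```

```text
38.3667 [0.5625 0.0985 0.1515]
[0.0, 0.002, 0.065, -0.002, 0.001, -0.001]
[]
```

Emit:
jog_arm([
  [0,0.002,0.02,0,0,0,-0.3],
  [0,0.002,0.04,0,0,0,-0.3],
  [0,0.002,0.058,0,0,0,-0.3],
  [0,0.002,0.065,0,0,0,-0.3],
  [0,0.002,0.065,0,0,0,-0.3],
])

```text
clock: 38.83
position: [0.5641, 0.0974, 0.0858]
ee_rot: [0.738, 0.675, -0.001, -0.001]
ft_force: [-0.2, -0.5, -0.2]
grip_width: 0.527
grasp_force: 31.4
```

Emit:
jog_arm([
  [0,0,0,0,0,0,-0.3],
  [0,0,0,0,0,0,0.35],
  [0,0,0,0,0,0,0.35],
  [0,0,0,0,0,0,0.35],
  [0,0,0,0,0,0,0.35],
])

```text
clock: 39.25
position: [0.5648, 0.0987, 0.0868]
ee_rot: [0.737, 0.676, -0.0, -0.0]
ft_force: [0.9, -0.9, 2.9]
grip_width: 0.669
grasp_force: 1.4
```

Emit:
jog_arm([
  [0,0,-0.01,0,0,0,0.35],
  [0,0,-0.03,0,0,0,0.35],
  [0,0,-0.06,0,0,0,0.5],
  [0,0,-0.09,0,0,0,0.8],
  [0,0,-0.09,0,0,0,1],
])

```text
clock: 39.67
position: [0.5673, 0.0995, 0.183]
ee_rot: [0.737, 0.676, 0.003, 0.001]
ft_force: [1.4, 0.4, 0.7]
grip_width: 0.991
grasp_force: 0.0
```

```bash
python3 - <<'E'
from t import *
w=optics.camera("wrist");c=optics.camera("top")
vv,uu=np.mgrid[120:300,230:420];Z=w["depth"][120:300,230:420];q=np.linalg.solve(w["K"],np.c_[uu.ravel(),vv.ravel(),np.ones(uu.size)].T)*Z.ravel()
X=(w["R"].T@(q-w["t"][:,None])).T;k=(X[:,2]>.067)&(X[:,2]<.085)&(np.hypot(*(X[:,:2]-POC["F0"]).T)<.035);print(k.sum(),X[k].mean(0))
print([(b,ray(c,b,.026)) for b,a in blobs(c,"blue",20)])
cv2.imwrite("pics/t3.png",c["color"][:,:,::-1])
go(((.6143,.298,.18),2))
E
```

```text
2825 [0.5646907  0.09836131 0.07247694]
[]
39.7667 [0.5653 0.0993 0.178 ]
[0.101, 0.016, -0.001, 0.0, -0.0, -0.0]
[0.101, 0.016, -0.001, 0.0, -0.0, -0.0]
```

View pics/t3.png

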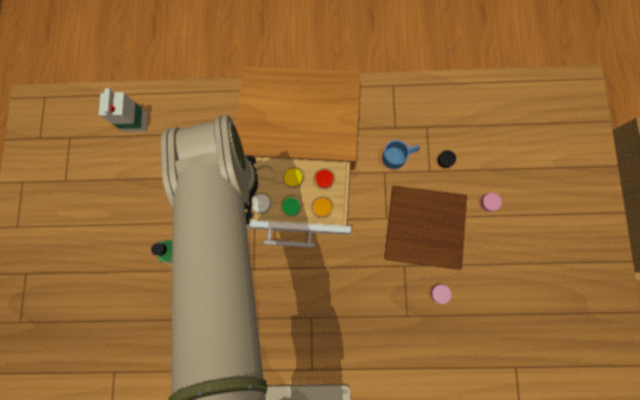

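Red, yellow, green, orange and white are in pockets: (325,179), (293,177), (291,206), (322,206), (261,204). The bottle's cap shows at (160,248). The forearm hides the blue tin and will pass over the bottle, so I'm checking its height first.

```bash
python3 - <<'E'
from t import *
c=optics.camera("top");s=optics.camera("side")
for uv in[(205,150),(210,200),(212,250),(212,300),(212,350)]: print(depthpt(c,*uv).round(3))
vv,uu=np.mgrid[0:400,0:640];Z=s["depth"];q=np.linalg.solve(s["K"],np.c_[uu.ravel(),vv.ravel(),np.ones(uu.size)].T)*Z.ravel()
X=(s["R"].T@(q-s["t"][:,None])).T
for x in np.arange(.3,.7,.05):
    k=(abs(X[:,0]-x)<.025)&(X[:,1]>.0)&(X[:,1]<.35)&(X[:,2]>.2)&(X[:,2]<1.2);print(round(x,2),k.sum(),np.percentile(X[k][:,2],[1,50,99]).round(3) if k.any() else "", np.percentile(X[k][:,1],[1,99]).round(3) if k.any() else "")
E
```

```text
[0.559 0.086 0.541]
[0.48  0.064 0.583]
[0.416 0.05  0.611]
[0.361 0.041 0.636]
[0.314 0.033 0.658]
0.3 258 [0.554 0.577 0.602] [0.    0.038]
0.35 525 [0.533 0.572 0.602] [0.    0.045]
0.4 647 [0.511 0.559 0.595] [0.009 0.055]
0.45 710 [0.489 0.545 0.588] [0.02  0.064]
0.5 1122 [0.208 0.5   0.576] [0.031 0.114]
0.55 2283 [0.228 0.398 0.554] [0.04  0.112]
0.6 1001 [0.207 0.417 0.537] [0.048 0.098]
0.65 61 [0.206 0.228 0.266] [0.076 0.106]
```

Forearm underside is over 0.45 m up, so it clears the bottle.

Emit:
jog_arm([
  [0.025,0.004,0,0,0,0,1],
  [0.05,0.008,0,0,0,0,1],
  [0.075,0.012,0,0,0,0,1],
  [0.101,0.016,0,0,0,0,1],
  [0.101,0.016,0,0,0,0,1],
])

```text
clock: 40.28
position: [0.5881, 0.2044, 0.1743]
ee_rot: [0.735, 0.678, -0.001, -0.002]
ft_force: [-0.1, 1.0, 0.3]
grip_width: 1.002
grasp_force: 0.0
```

Emit:
jog_arm([
  [0.025,0.004,0,0,0,0,1],
  [0.05,0.008,0.01,0,0,0,1],
  [0.075,0.012,0.03,0,0,0,1],
  [0.101,0.016,0.06,0,0,0,1],
  [0.101,0.016,0.07,0,0,0,1],
])

```text
clock: 40.7
position: [0.6103, 0.3027, 0.0998]
ee_rot: [0.735, 0.678, -0.003, -0.003]
ft_force: [-2.1, 0.4, -1.4]
grip_width: 0.998
grasp_force: 0.0
```

Emit:
jog_arm([
  [0,0,0,0,0,0,1],
  [0,0,0,0,0,0,1],
  [0,0,0,0,0,0,1],
])

```text
clock: 40.95
position: [0.6145, 0.2959, 0.1069]
ee_rot: [0.738, 0.675, -0.001, -0.0]
ft_force: [-0.5, -0.1, 1.2]
grip_width: 1.001
grasp_force: 0.0
```

```bash
python3 - <<'E'
from t import *
w=optics.camera("wrist");vv,uu=np.mgrid[0:320,150:500];Z=w["depth"][0:320,150:500];q=np.linalg.solve(w["K"],np.c_[uu.ravel(),vv.ravel(),np.ones(uu.size)].T)*Z.ravel()
X=(w["R"].T@(q-w["t"][:,None])).T;k=(X[:,2]>.02)&(X[:,2]<.032);k&=np.hypot(*(X[:,:2]-np.median(X[k][:,:2],0)).T)<.04;print(k.sum(),X[k].mean(0))
for b,a in blobs(w,"blue",150,20000): print(b,a,depthpt(w,*b))
go(((.6143,.298,.0375),1))
E
```

```text
3729 [0.61553052 0.30197524 0.02645434]
[324.9 209.3] 3546 [0.61538551 0.3023671  0.02642307]
41.0 [0.6148 0.2961 0.1075]
[0.002, -0.001, 0.07, -0.0, -0.0, -0.003]
```

Emit:
jog_arm([
  [0.0055,0,0.02,0,0,0,1],
  [0.0055,0,0.04,0,0,0,1],
  [0.0055,0,0.06,0,0,0,1],
  [0.0055,0,0.07,0,0,0,1],
  [0.0055,0,0.07,0,0,0,0.4],
])

```text
clock: 41.42
position: [0.6134, 0.3015, 0.0346]
ee_rot: [0.737, 0.676, -0.002, -0.001]
ft_force: [0.6, -1.1, -0.1]
grip_width: 0.889
grasp_force: 0.0
```

Emit:
jog_arm([
  [0,0,0,0,0,0,-0.3],
  [0,0,0,0,0,0,-0.3],
  [0,0,0,0,0,0,-0.3],
  [0,0,0,0,0,0,-0.3],
])

```text
clock: 41.75
position: [0.6153, 0.3031, 0.0382]
ee_rot: [0.737, 0.676, 0.001, -0.0]
ft_force: [-0.9, -1.5, 7.6]
grip_width: 0.521
grasp_force: 30.3
```

Emit:
jog_arm([
  [0,0,-0.02,0,0,0,-0.3],
  [0,0,-0.05,0,0,0,-0.3],
  [0,0,-0.085,0,0,0,-0.3],
  [0,0,-0.115,0,0,0,-0.3],
  [0,0,-0.115,0,0,0,-0.3],
])

```text
clock: 42.17
position: [0.6175, 0.3043, 0.1595]
ee_rot: [0.737, 0.676, 0.005, 0.001]
ft_force: [1.4, 1.7, 0.1]
grip_width: 0.523
grasp_force: 30.9
```

Emit:
jog_arm([
  [-0.022,0.004,0,0,0,0,-0.3],
  [-0.045,0.009,0,0,0,0,-0.3],
  [-0.065,0.013,0,0,0,0,-0.3],
  [-0.085,0.017,0,0,0,0,-0.3],
  [-0.103,0.02,0,0,0,0,-0.3],
])

```text
clock: 42.58
position: [0.6258, 0.197, 0.1517]
ee_rot: [0.737, 0.676, -0.0, -0.0]
ft_force: [-0.1, -0.7, -0.2]
grip_width: 0.522
grasp_force: 30.9
```

Emit:
jog_arm([
  [-0.022,0.004,0,0,0,0,-0.3],
  [-0.045,0.009,0,0,0,0,-0.3],
  [-0.065,0.013,0,0,0,0,-0.3],
  [-0.085,0.017,0,0,0,0,-0.3],
  [-0.103,0.02,0,0,0,0,-0.3],
])

```text
clock: 43.0
position: [0.6368, 0.0926, 0.1517]
ee_rot: [0.737, 0.676, -0.0, -0.0]
ft_force: [0.5, 0.3, -1.6]
grip_width: 0.52
grasp_force: 30.9
```

Emit:
jog_arm([
  [0,0,0,0,0,0,-0.3],
  [0,0,0,0,0,0,-0.3],
  [0,0,0,0,0,0,-0.3],
])

```text
clock: 43.25
position: [0.6364, 0.0953, 0.1513]
ee_rot: [0.737, 0.676, -0.0, -0.001]
ft_force: [-0.1, 0.2, -0.6]
grip_width: 0.522
grasp_force: 30.9
```

```bash
python3 - <<'E'
from t import *
x,y=POC["B0"];go(((x,y,.086),1))
E
```

```text
43.25 [0.6364 0.0953 0.1513]
[-0.003, 0.002, 0.065, -0.002, -0.001, -0.0]
```

Emit:
jog_arm([
  [-0.003,0.001,0.02,0,0,0,-0.3],
  [-0.003,0.001,0.04,0,0,0,-0.3],
  [-0.003,0.001,0.058,0,0,0,-0.3],
  [-0.003,0.001,0.065,0,0,0,-0.3],
  [-0.003,0.001,0.065,0,0,0,-0.3],
])

```text
clock: 43.67
position: [0.6372, 0.0925, 0.086]
ee_rot: [0.736, 0.677, -0.001, -0.001]
ft_force: [0.2, -0.6, -0.5]
grip_width: 0.522
grasp_force: 30.9
```

Emit:
jog_arm([
  [0,0,0,0,0,0,-0.3],
  [0,0,0,0,0,0,0.35],
  [0,0,0,0,0,0,0.35],
  [0,0,0,0,0,0,0.35],
  [0,0,0,0,0,0,0.35],
])

```text
clock: 44.08
position: [0.6371, 0.0913, 0.0862]
ee_rot: [0.737, 0.676, -0.001, -0.001]
ft_force: [-0.5, 0.2, 0.4]
grip_width: 0.674
grasp_force: 0.0
```

Emit:
jog_arm([
  [0,0,-0.01,0,0,0,0.35],
  [0,0,-0.03,0,0,0,0.35],
  [0,0,-0.06,0,0,0,0.5],
  [0,0,-0.1,0,0,0,0.5],
  [0,0,-0.12,0,0,0,0.5],
])

```text
clock: 44.5
position: [0.6385, 0.0911, 0.2116]
ee_rot: [0.737, 0.676, 0.001, 0.001]
ft_force: [1.0, 0.3, 1.1]
grip_width: 0.753
grasp_force: 0.0
```

Emit:
jog_arm([
  [-0.02,-0.02,0,0,0,0,0],
  [-0.03,-0.05,0,0,0,0,0],
  [-0.04,-0.08,0,0,0,0,-0.34],
  [-0.05,-0.11,0,0,0,0,-0.34],
  [-0.055,-0.12,0,0,0,0,-0.34],
])

```text
clock: 44.92
position: [0.5099, 0.0456, 0.2071]
ee_rot: [0.737, 0.676, -0.001, -0.001]
ft_force: [1.2, 0.1, -0.2]
grip_width: 0.333
grasp_force: 0.0
```

Emit:
jog_arm([
  [-0.02,-0.02,0,0,0,0,0],
  [-0.03,-0.05,0,0,0,0,0],
  [-0.04,-0.08,0,0,0,0,-0.34],
  [-0.05,-0.11,0,0,0,0,-0.34],
  [-0.055,-0.12,0,0,0,0,-0.34],
])

```text
clock: 45.33
position: [0.3856, 0.0013, 0.207]
ee_rot: [0.737, 0.676, -0.001, -0.001]
ft_force: [1.5, -0.0, 0.3]
grip_width: 0.333
grasp_force: 0.0
```

Emit:
jog_arm([
  [0,0,0,0,0,0,-0.34],
  [0,0,0,0,0,0,-0.34],
])

```text
clock: 45.5
position: [0.3891, 0.0022, 0.2076]
ee_rot: [0.737, 0.676, 0.0, -0.0]
ft_force: [0.8, 1.0, 1.0]
grip_width: 0.329
grasp_force: 0.0
```

```bash
python3 - <<'E'
from chk import *
w=optics.camera("wrist");s=optics.camera("side");c=optics.camera("top")
cv2.imwrite("pics/f1.png",cv2.resize(np.hstack([s["color"][60:260,180:460],w["color"][::2,::2][:, 20:300]])[:,:,::-1],(800,286)))
pockets(w);print(get_obs()["position"])
E
```

```text
B0 [nan, nan, nan, nan, nan, nan, nan, nan, nan]
B1 [0.073, 0.073, 0.072, 0.073, 0.072, 0.072, 0.072, 0.073, 0.073]
B2 [0.073, 0.072, 0.073, 0.073, 0.073, 0.073, 0.073, 0.073, 0.073]
F0 [0.073, 0.072, 0.072, 0.073, 0.073, 0.072, 0.073, 0.073, 0.072]
F1 [0.073, 0.072, 0.072, 0.072, 0.073, 0.073, 0.072, 0.072, 0.072]
F2 [0.072, 0.072, 0.073, 0.073, 0.073, 0.073, 0.073, 0.072, 0.073]
[0.38959299 0.00251286 0.20690905]
  return _methods._mean(a, axis=axis, dtype=dtype,
  ret = ret.dtype.type(ret / rcount)
```

View pics/f1.png

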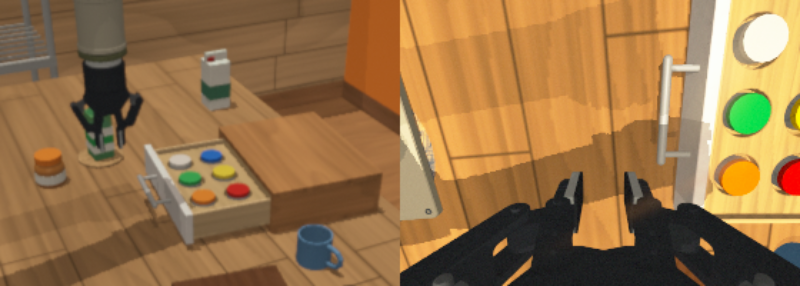

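```bash
python3 - <<'E'
from t import *
c=optics.camera("side");u,v=proj(c,[.638,.0923,.072]);print(depthpt(c,u,v)); 
w=optics.camera("wrist");print("handle",[depthpt(w,*uv) for uv in[(572,105),(571,190)]])
go(((.41,.031,.11),1),((.41,.031,.063),1))
E
```

```text
[0.64140138 0.09989587 0.06756   ]
handle [array([0.59182272, 0.05912142, 0.06225523]), array([ 0.60016437, -0.01150152,  0.06200269])]
45.75 [0.3893 0.0025 0.2065]
[0.03, 0.018, 0.096, -0.002, 0.001, -0.0]
[-0.0, 0.0, 0.047, -0.0, -0.0, -0.0]
```

Emit:
jog_arm([
  [0.03,0.018,0.03,0,0,0,-1],
  [0.03,0.018,0.06,0,0,0,-1],
  [0.03,0.018,0.096,0,0,0,-1],
  [0.03,0.018,0.12,0,0,0,-1],
  [0.03,0.018,0.142,0,0,0,-1],
])

```text
clock: 46.17
position: [0.4084, 0.0306, 0.0623]
ee_rot: [0.737, 0.676, -0.002, -0.001]
ft_force: [0.4, 1.1, -0.1]
grip_width: 0.001
grasp_force: 0.0
```

Emit:
jog_arm([
  [0,0,0,0,0,0,-1],
  [0,0,0,0,0,0,-1],
  [0,0,0,0,0,0,-1],
])

```text
clock: 46.42
position: [0.4098, 0.0307, 0.0656]
ee_rot: [0.737, 0.676, -0.0, -0.0]
ft_force: [0.4, -0.1, 0.7]
grip_width: 0.005
grasp_force: 0.0
```

Emit:
jog_arm([
  [0,0.008,0,0,0,0,-1],
  [0,0.016,0,0,0,0,-1],
  [0,0.024,0,0,0,0,-1],
  [0,0.032,0,0,0,0,-1],
  [0,0.04,0,0,0,0,-1],
])

```text
clock: 46.83
position: [0.4497, 0.027, 0.0647]
ee_rot: [0.737, 0.676, -0.001, -0.001]
ft_force: [-2.0, 1.2, 1.1]
grip_width: -0.007
grasp_force: 1.4
```

Emit:
jog_arm([
  [0,0.01,0,0,0,0,-1],
  [0,0.02,0,0,0,0,-1],
  [0,0.03,0,0,0,0,-1],
  [0,0.04,0,0,0,0,-1],
  [0,0.05,0,0,0,0,-1],
])

```text
clock: 47.25
position: [0.4997, 0.0227, 0.0643]
ee_rot: [0.737, 0.676, -0.001, -0.001]
ft_force: [-1.8, 1.3, 1.5]
grip_width: -0.002
grasp_force: 0.8
```

Emit:
jog_arm([
  [0,0.01,0,0,0,0,-1],
  [0,0.02,0,0,0,0,-1],
  [0,0.03,0,0,0,0,-1],
  [0,0.04,0,0,0,0,-1],
  [0,0.05,0,0,0,0,-1],
])

```text
clock: 47.67
position: [0.5494, 0.0184, 0.0641]
ee_rot: [0.737, 0.676, -0.001, -0.001]
ft_force: [-1.9, 0.8, 1.8]
grip_width: -0.0
grasp_force: 0.8
```

Emit:
jog_arm([
  [0,0.008,0,0,0,0,-1],
  [0,0.016,0,0,0,0,-1],
  [0,0.024,0,0,0,0,-1],
  [0,0.032,0,0,0,0,-1],
  [0,0.038,0,0,0,0,-1],
])

```text
clock: 48.08
position: [0.5872, 0.0151, 0.0641]
ee_rot: [0.737, 0.676, -0.001, -0.001]
ft_force: [-1.0, 0.6, -0.2]
grip_width: 0.003
grasp_force: 0.2
```

Emit:
jog_arm([
  [0,0.003,0,0,0,0,-1],
  [0,0.006,0,0,0,0,-1],
  [0,0.009,0,0,0,0,-1],
  [0,0.012,0,0,0,0,-1],
])

```text
clock: 48.42
position: [0.5982, 0.0141, 0.0641]
ee_rot: [0.737, 0.676, -0.001, -0.001]
ft_force: [-0.9, -0.0, 0.2]
grip_width: -0.002
grasp_force: 0.6
```

Emit:
jog_arm([
  [0,0.002,0,0,0,0,-1],
  [0,0.004,0,0,0,0,-1],
  [0,0.005,0,0,0,0,-1],
  [0,0.005,0,0,0,0,-1],
])

```text
clock: 48.75
position: [0.6035, 0.0137, 0.0642]
ee_rot: [0.737, 0.676, -0.001, -0.001]
ft_force: [0.2, 0.4, 1.5]
grip_width: -0.002
grasp_force: 0.0
```

Emit:
jog_arm([
  [0,0.002,0,0,0,0,-1],
  [0,0.003,0,0,0,0,-1],
  [0,0.003,0,0,0,0,-1],
])

```text
clock: 49.0
position: [0.6063, 0.0135, 0.0641]
ee_rot: [0.737, 0.676, -0.001, -0.001]
ft_force: [0.1, 0.6, 0.3]
grip_width: 0.002
grasp_force: 0.4
```

```bash
python3 - <<'E'
from t import *
c0=dict(np.load("top0.npz"));c=optics.camera("top")
def front(c):
    vv,uu=np.mgrid[150:240,230:365];Z=c["depth"][150:240,230:365];q=np.linalg.solve(c["K"],np.c_[uu.ravel(),vv.ravel(),np.ones(uu.size)].T)*Z.ravel()
    X=(c["R"].T@(q-c["t"][:,None])).T;k=(X[:,2]>.078)&(X[:,2]<.088)
    a=np.radians(-4.9);xc=X[:,0]*np.cos(a)+X[:,1]*np.sin(a);yc=-X[:,0]*np.sin(a)+X[:,1]*np.cos(a)
    k&=(abs(yc+0)>-1)
    for lo,hi in((.08,.13),(.13,.19)):
        m=k&(yc>lo)&(yc<hi);print(m.sum(),np.median(xc[m]) if m.any() else "")
front(c0);front(c)
cv2.imwrite("pics/f2.png",cv2.resize(c["color"][60:260,100:420,::-1],(800,500)))
E
```

```text
127 0.6540426857405712
148 0.6545080669227217
0 
0
```

View pics/f2.png

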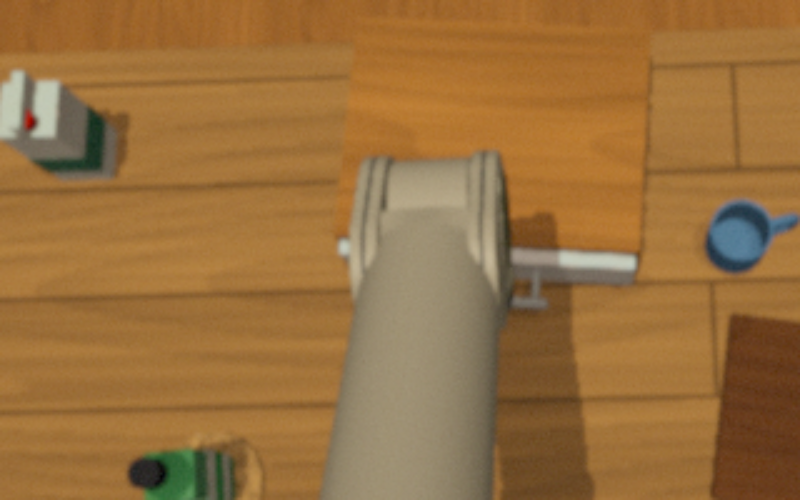

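The drawer looks almost shut; its front edge is at (570,262) in the crop. I'll push on until I feel the stop.

Emit:
jog_arm([
  [0,0.002,0,0,0,0,-1],
  [0,0.004,0,0,0,0,-1],
  [0,0.004,0,0,0,0,-1],
])

```text
clock: 49.3
position: [0.6069, 0.0135, 0.0639]
ee_rot: [0.737, 0.676, -0.004, -0.004]
ft_force: [-20.4, 1.3, 15.5]
grip_width: -0.003
grasp_force: 10.6
```

Emit:
jog_arm([
  [0,0.002,0,0,0,0,-1],
  [0,0.003,0,0,0,0,-1],
  [0,0.003,0,0,0,0,-1],
])

```text
clock: 49.55
position: [0.6073, 0.0134, 0.0637]
ee_rot: [0.737, 0.676, -0.006, -0.006]
ft_force: [-35.5, 1.7, 28.1]
grip_width: 0.001
grasp_force: 18.5
```

```bash
cat > fr.py <<'E'
from t import *
def front(c):
    vv,uu=np.mgrid[150:240,230:365];Z=c["depth"][150:240,230:365];q=np.linalg.solve(c["K"],np.c_[uu.ravel(),vv.ravel(),np.ones(uu.size)].T)*Z.ravel()
    X=(c["R"].T@(q-c["t"][:,None])).T;k=(X[:,2]>.078)&(X[:,2]<.088)
    a=np.radians(-4.9);xc=X[:,0]*np.cos(a)+X[:,1]*np.sin(a);yc=-X[:,0]*np.sin(a)+X[:,1]*np.cos(a)
    for lo,hi in((-.1,-.03),(.09,.17)):
        m=k&(yc>lo)&(yc<hi);print(m.sum(),np.median(xc[m]) if m.any() else "")
E
python3 - <<'E'
from fr import *
front(dict(np.load("top0.npz")));front(optics.camera("top"));print(get_obs()["ft_force"])
E
```

```text
145 0.6546321530183328
199 0.6541468429042414
145 0.6637928337118731
0 
[-34.68252869   1.41543972  28.1201982 ]
```

At the stop, 9 mm further in than where the drawer started. Backing off.

Emit:
jog_arm([
  [0,-0.008,0,0,0,0,-1],
  [0,-0.02,0,0,0,0,-1],
  [0,-0.035,0,0,0,0,-1],
  [0,-0.05,0,0,0,0,-1],
  [0,-0.05,0,0,0,0,-1],
])

```text
clock: 50.02
position: [0.5614, 0.0174, 0.0641]
ee_rot: [0.737, 0.676, -0.001, -0.001]
ft_force: [0.5, -0.5, 0.3]
grip_width: 0.004
grasp_force: 0.0
```

Emit:
jog_arm([
  [0,0,-0.03,0,0,0,-1],
  [0,0,-0.07,0,0,0,-1],
  [0,0,-0.11,0,0,0,-1],
  [0,0,-0.15,0,0,0,-1],
  [0,0,-0.18,0,0,0,-1],
])

```text
clock: 50.43
position: [0.5649, 0.0171, 0.2482]
ee_rot: [0.737, 0.676, 0.001, 0.0]
ft_force: [0.9, 1.1, 1.1]
grip_width: 0.002
grasp_force: 0.0
```

Emit:
jog_arm([
  [-0.03,-0.02,0,0,0,0,-1],
  [-0.06,-0.03,0,0,0,0,-1],
  [-0.1,-0.04,0,0,0,0,-1],
  [-0.13,-0.05,0,0,0,0,-1],
  [-0.16,-0.06,0,0,0,0,-1],
])

```text
clock: 50.85
position: [0.4899, -0.139, 0.245]
ee_rot: [0.737, 0.676, -0.0, -0.0]
ft_force: [0.6, -0.3, -0.8]
grip_width: 0.002
grasp_force: 0.0
```

Emit:
jog_arm([
  [0,0,0,0,0,0,-1],
  [0,0,0,0,0,0,-1],
  [0,0,0,0,0,0,-1],
  [0,0,0,0,0,0,-1],
  [0,0,0,0,0,0,-1],
])

```text
clock: 51.27
position: [0.4908, -0.1358, 0.2443]
ee_rot: [0.736, 0.677, -0.001, -0.001]
ft_force: [-0.1, -0.7, -0.4]
grip_width: -0.003
grasp_force: 0.0
```

```bash
python3 - <<'E'
from fr import *
c=optics.camera("top");s=optics.camera("side");front(c);print(get_obs()["ft_force"],get_obs()["clock"])
cv2.imwrite("pics/f3.png",cv2.resize(np.hstack([s["color"][60:260,180:460],c["color"][70:270,140:420]])[:,:,::-1],(800,286)))
E
```

```text
5 0.6678601125043961
195 0.6637960400408209
[-0.52002889 -0.24875868 -1.154713  ] 51.3667
```

View pics/f3.png

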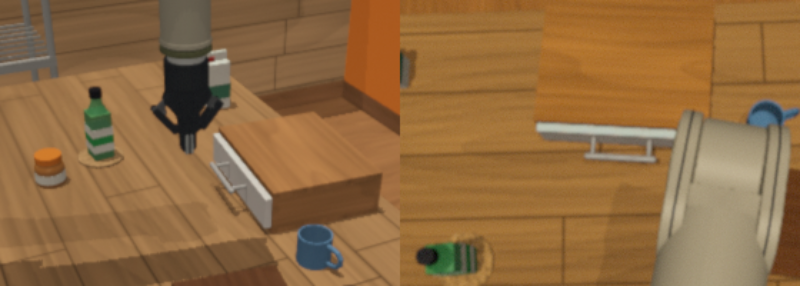

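The drawer is shut, the bottle stands on the coaster, the cup and jar are untouched and the arm is clear.

```bash
python3 -c "
from workcell import workorder
print(workorder.hand_in())"
```

```text
the job is handed in; nothing more can be done
None
```

The job is handed in at about 51 s, with no verdict returned: the bottle stands on the coaster, all six tins are in their own pockets, the drawer is pushed to its stop, and the cup and jar are untouched.

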